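# Check-weigh a power-supply kit and lock it in its tray

### The job

Check-weigh the kit: set all the power-supply parts lying on the rubber mat (two or three of them) on the pan of the beam balance, then slide the counterpoise out along the beam until the beam stands level by itself, hands off, for a couple of seconds. Then move all the parts from the pan into the black kit tray, slide the counterpoise fully home again so that the empty beam is level, and swing the keeper bar shut over the parts until it snaps into its detent. Leave the meter, the small bin and the wire spool where they are.

Things in the scene. Friction and masses are not known exactly. Their poses are not given: they have to be found in the camera images.
- transformer_mid (a point): Transformer: dark laminated steel core with steel end plates and a copper winding bulging out at both broad sides. Loose, may be absent. 60 x 50 x 56 mm along its own x, y, z (z up as it stands at first). The point is its centre, half-way up. Grip it across its 50 mm width (own y). 160 to 370 g.
- choke_mid (a point): Choke: two dark core slabs with a copper winding between them. Loose, may be absent. 56 x 44 x 48 mm along its own x, y, z (z up as it stands at first). The point is its centre, half-way up. Grip it across its 44 mm width (own y). 160 to 370 g.
- heatsink_mid (a point): Heat sink: bare aluminium block with upright fins. Loose, may be absent. 60 x 48 x 40 mm along its own x, y, z (z up as it stands at first). The point is its centre, half-way up. Grip it across its 48 mm width (own y). 160 to 370 g.
- capacitor_mid (a point): Capacitor: white plastic block with two flat round brass terminals on top. Loose, may be absent. 58 x 44 x 52 mm along its own x, y, z (z up as it stands at first). The point is its centre, half-way up. Grip it across its 44 mm width (own y). 160 to 370 g.
- pan_top (a point): Balance pan, a flat steel tray at the beam end nearest the robot; the point is the centre of its upper face, 130 mm above the bench when level. x runs along the beam towards the counterpoise, y across, z up. 130 mm (x) by 240 mm (y), rim 8 mm high. A linkage keeps it horizontal, and where on it a load stands does not matter. Three parts fit side by side along y, 75 mm apart.
- beam (a joint): Tilt of the balance beam (rad): 0 level, positive pan down, stops at -0.12 and 0.12. Pivot 120 mm from the pan's centre. Pan empty and counterpoise home: level. Between the stops tilt is proportional to unbalance: each 3.3 mm of counterpoise travel outward lowers the reading by 0.01. Swings freely, settles in about 1 s. A black line on the post at the far end marks level.
- counterpoise (a joint): Travel of the counterpoise along the beam (m): 0 is fully home against its stop next to the pivot (its centre 40 mm beyond the pivot), growing away from the pan, at most 0.12. It stays where it is left (about 2.5 N to slide it). To level, the loads here need between 0.035 and 0.115.
- counterpoise_grip (a point): Counterpoise: dark steel block around the beam on the side of the pivot away from the robot, 44 mm along the beam, 50 wide, 50 high, with an aluminium grip fin on top, 30 mm along the beam, 22 mm wide across it, 46 mm high. The point is 27 mm above the fin's foot, 18 mm below its top. x points outward along the beam and tilts with it.
- tray_in (a point): Kit tray, a black open tray fixed to the bench: inside 230 mm along its x and 100 mm along its y, walls 4 mm thick, 22 mm high. The point is the centre of its inner floor, 4 mm above the bench; x points to its hinge-post end, z up. Room for three parts side by side along x, 72 mm apart.
- keeper (a joint): Angle of the keeper bar (rad): 0 is shut, lying along the tray's middle line over the tops of the parts, held in its detent; it grows as the bar swings open, level, to the tray's +y side; at most 1.7. A sprung ball resists from about 0.08 and snaps the bar shut below about 0.04; pushing through takes about 3 N at the knob. Elsewhere it stays where left.
- keeper_knob (a point): Round upright black knob on the keeper bar, 20 mm in diameter, 44 mm high, 160 mm from the hinge, gripped from above. The point is half-way up the knob, 22 mm above the bar. The bar is an aluminium strip 18 mm wide, 8 mm thick, 285 mm long, its underside 80 mm above the bench.
- keeper_hinge (a point): Upright hinge axis of the keeper bar, at the height of the knob point. The hinge post stands 143 mm from the tray's centre along the tray's +x.
- small_bin: Bystander: small black open bin, 120 x 160 x 70 mm; leave alone. Origin under its centre.
- wire_spool: Bystander: grey wire spool, 64 mm diameter, 50 mm high; leave alone. Origin under its centre.
- meter: Bystander: grey hand-held meter lying flat, 80 x 150 x 37 mm; leave alone. Origin under its centre.
Mind the look-alikes: they are no part of the job. What is shaped like the part that bears heatsink_mid but red is not meant.

How it is judged:
By the outcome, as a careful person would: the job done as asked, in the order asked, and still so for the second after the job is handed in, with the robot touching nothing.
Of transformer, choke, heatsink, capacitor only 2 to 3 are there at a start; the rules pass over those that are not, and their reading is None.
At some moment in a run one of transformer, choke, heatsink, capacitor may be knocked a few centimetres aside while the robot is not near it.
It also fails if it takes over 210 s, if anything falls off the work surface, if the arm or the gripper's body presses on something with over 40 N, if the wrist force passes 120 N, or if a joint passes its speed limit or range.

### The arm

A 6-joint arm with a two-finger parallel gripper is mounted at the origin on the work surface. World frame = base frame: x ahead of the robot, y to its left, z up, the work surface at z = 0. Lengths are in m, angles in rad, forces in N, time in s.
With the tool pointing down it reaches from about 0.25 to 0.8 m from the base axis. Payload 3.9 kg.
Tool frame: the origin (TCP) lies at the very end of the fingers, on their centre line; the grasp point (between the pads) lies 19 mm behind it; z points along the fingers, y is the line along which they close (so a half turn about z gives the same grasp; the last joint's range is limited). The gripper opens to 85 mm and grips with 20 to 120 N. Pads are 22 mm wide; open, the fingers measure 114 mm over their backs; the gripper's body (76 mm by 85 mm) begins 54 mm behind the grasp point. The pads swing forward as they close: fully open they stand 13 mm farther back than shut.
Start: joints at [1.225, 0.26, -0.138, 1.173, 0, 1.571], TCP at [0.178, 0.494, 0.231] pointing down, gripper open.
Joint ranges: [-2.78, 2.78], [-0.83, 1.72], [-1.28, 1.37], [-1.9, 2.12], [-1.57, 1.48], [-3.14, 3.14]. Speed limits (rad/s): [2.57, 2.57, 3.14, 3.14, 3.14, 3.14].

### API

Orientations are given as a unit quaternion [w, x, y, z].
In Python, from rig import manip, vision gives the robot as it stands. The module is installed in compiled form; this text tells all that it offers.
- The arm moves only by the tool servo_tool, never from a script. Its argument "plan" is a list that holds one entry, the list of rows, each a list of 6 numbers: the shift along the tool's x, y, z each as a share of 0.5 m, from -1 to 1, then the turn, a rotation vector about the tool's x, y, z each as a share of 90 degrees, from -1 to 1. A call has 1 to 20 rows; each row is the pose to reach, as a shift and turn from the pose commanded when the call began, along the tool's axes at that moment; what a row does not reach only later rows make up. A row lasts 1/10 s, in which the tool goes at most 50 mm and 8.59 degrees, less where a joint would pass 70% of its speed; a pose out of reach is approached as far as the arm can. A call with a number of a shift or a turn outside -1 to 1 is refused whole. A call with a gripper value outside its range is refused whole. "jaw" is the closure, from 0 (fully open) to 1 (shut), set as the call begins (left out, the last holds). The fingers move at their own pace and stop on an object; "force" is the grip in N (left out, the last holds). Time passes only in rows, so rows that repeat a pose let the fingers close. It gives the time, the measured TCP pose, the force, the opening and the grip force at its end, in the units of the state.
- manip.observe(): the state, without advancing time (a new reading comes with each control period).
- vision.get_image(name): name is "scene" or "top"; returns (picture, depth): 400x640x3 uint8, red, green, blue; 400x640 float32, m along the optical axis (not along the pixel's ray), 0 where there is no reading.
- vision.calibration(name): a dict with "fx", "fy", "cx", "cy" (pixels), "k1" (the pictures are not rectified: a ray, as slopes to the right and down, at radius r is drawn at 1 + k1 r^2 times it, then the intrinsics apply), "R" (3x3) and "t" (3): a world point X has camera coordinates R X + t. Camera axes: x right, y down, z forward; pixel columns grow to the right and rows downward; lengths in m; the calibration is good to about 2 mm. A picture is of the moment at which its call begins. calibration takes no time and is no camera call.
- manip.finish_job(): hands the job in; it is judged then, once.
The state is a dict: "t": time; "joint_pos": joint angles; "joint_vel": joint speeds; "tau": joint torques, N m; "ee_pos": TCP position; "ee_rot": TCP orientation; "ft_force": force on the tool from outside, world axes, zero at the start; "torque": the same for the moment, N m; "gripper_width": opening from 0.0 (shut) to 1.0 (fully open); "grasp_force": force on a finger pad.
Only numpy, scipy, OpenCV 4.12 (cv2) and the standard library are available. Lean on these libraries where they do the work, as an engineer would, in place of code of your own. Each camera call takes 0.05 s, during which the arm holds its last target. There are 200 camera calls.

## Working session

There is one attempt and no reset: what is moved stays moved. The work goes in short steps, Python scripts to look and compute and a tool call to move; the robot and the scene stay as the last step left them, time stands still between calls to the robot, and variables do not carry over. Pictures are saved under pics/ and viewed, at most 14 in all, crops included, and the job is handed in when it is done.

Besides the shell and the picture viewer there is one more tool, called after ">>>" as a command line: name --argument value ..., lists and objects as JSON in quotes. servo_tool: Moves the arm, as the interface text tells. Its arguments: {"type":"object","properties":{"plan":{"type":"array","items":{"type":"array","items":{"type":"array","items":{"type":"number"}}}},"jaw":{"type":"number"},"force":{"type":"number"}},"required":["plan"]}

```bash
mkdir -p pics; cat > h.py <<'E'
import numpy as np, cv2
from rig import manip, vision
def cloud(name):
    im,d=vision.get_image(name); c=vision.calibration(name)
    v,u=np.mgrid[0:400,0:640]
    K=np.array([[c['fx'],0,c['cx']],[0,c['fy'],c['cy']],[0,0,1.]])
    p=np.stack([u.ravel(),v.ravel()],1).astype(np.float64)[:,None]
    s=cv2.undistortPoints(p,K,np.array([c['k1'],0,0,0,0.]))[:,0]
    X=np.c_[s,np.ones(len(s))]*d.reshape(-1,1)
    W=(X-np.array(c['t']))@np.array(c['R'])
    W[d.ravel()<=0]=np.nan
    return im,W.reshape(400,640,3)
def save(im,n,box=None,k=1):
    if box: im=im[box[1]:box[3],box[0]:box[2]]
    im=cv2.resize(im,None,fx=k,fy=k,interpolation=cv2.INTER_CUBIC) if k!=1 else im
    cv2.imwrite('pics/'+n,cv2.cvtColor(im,cv2.COLOR_RGB2BGR))
E
python3 - <<'E'
from h import *
a,W=cloud('top'); b,V=cloud('scene'); save(a,'top0.png'); save(b,'scene0.png')
np.savez('c0.npz',a=a,W=W,b=b,V=V)
s=manip.observe();print(s)
E
```

```text
{'t': 0.1, 'joint_pos': array([ 1.22499835e+00,  2.60609109e-01, -1.39230158e-01,  1.17271914e+00,
        1.85597588e-05,  1.57076534e+00]), 'joint_vel': array([-7.39541505e-04, -1.29614881e-03,  2.37227419e-03,  9.65505401e-04,
        1.38526542e-03, -2.46384829e-05]), 'tau': array([ 5.85499074e-04, -4.06507266e+01,  2.54527956e+01,  1.00793390e-02,
        4.14135116e-05,  7.48130134e-06]), 'ee_pos': array([0.17773333, 0.49334598, 0.23055673]), 'ee_rot': array([-1.60727618e-04,  1.72023512e-01,  9.85092450e-01, -8.66302512e-04]), 'ft_force': array([-0.16348381, -1.03738078,  1.46653501]), 'torque': array([ 0.01910187, -0.01760911,  0.0004226 ]), 'grasp_force': 0.0, 'gripper_width': 1.0012658355707351}
```

View pics/top0.png

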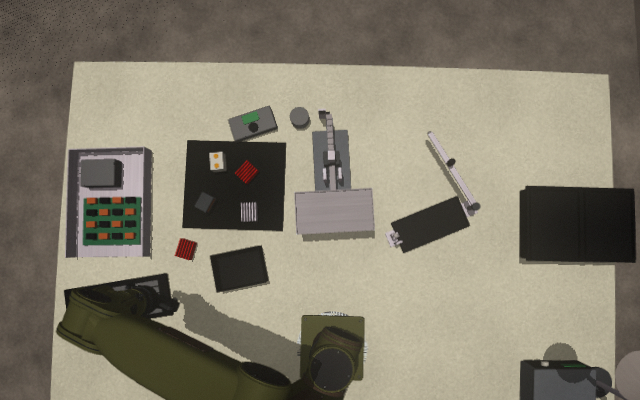

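View pics/scene0.png

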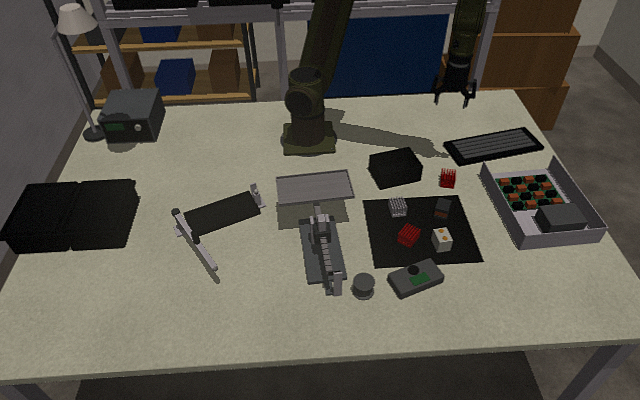

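The top view shows the mat with the white capacitor (217,161), a red finned block (246,172), a dark block (204,203) and a bare aluminium finned block (248,211). A second red finned block lies off the mat (186,249). The balance is at (335,190), the tray at (430,224) and the keeper bar at (452,168), open. The heat sink fits (248,211), which is bare aluminium; both red blocks are look-alikes. I'll confirm in an enlarged crop.

```bash
python3 - <<'E'
from h import *
z=np.load('c0.npz');a,b,W,V=z['a'],z['b'],z['W'],z['V']
A=cv2.resize(a[135:270,175:295],None,fx=3.3,fy=3.3,interpolation=2)
B=cv2.resize(b[155:300,350:490],None,fx=2.8,fy=2.8,interpolation=2)
h=min(A.shape[0],B.shape[0]);save(np.hstack([A[:h],B[:h]]),'crop1.png')
for n,u,v in [('cap',217,161),('dark',204,203),('hs',248,211),('red',246,172),('pan',335,213),('traymid',430,224),('knob',451,162),('hingepost',474,207),('barEnd',431,134),('mat',225,220),('cp',334,163),('beamend',325,115)]:
    print(n,np.nanmedian(W[v-1:v+2,u-1:u+2].reshape(-1,3),0).round(4))
E
```

```text
cap [0.5974 0.3956 0.0539]
dark [0.4579 0.4343 0.0483]
hs [0.4368 0.2923 0.0351]
red [0.566  0.3029 0.032 ]
pan [0.4322 0.0036 0.1303]
traymid [ 0.4113 -0.313   0.0032]
knob [ 0.6004 -0.3519  0.1321]
hingepost [ 0.4651 -0.4362  0.0907]
barEnd [ 0.6973 -0.2977  0.0868]
mat [0.4062 0.3711 0.0021]
cp [0.5887 0.0108 0.1254]
beamend [0.7611 0.0456 0.0519]
```

View pics/crop1.png

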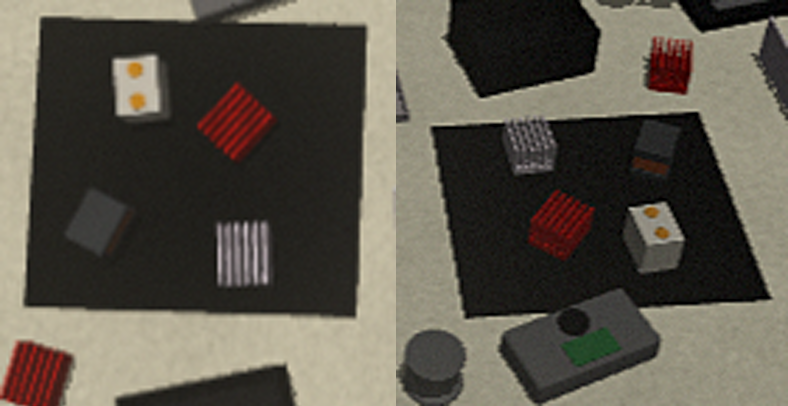

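The crop confirms it: bare aluminium fins at (248,211) are the heat sink; the red blocks are decoys. The dark block at (204,203), with its copper side and 48 mm top, is the choke, and the white block is the capacitor. The parts are capacitor, choke and heat sink.

```bash
cat >> h.py <<'E'
def rect(W,c,r,z0,z1):
    P=W.reshape(-1,3); P=P[~np.isnan(P[:,0])]
    m=(np.hypot(P[:,0]-c[0],P[:,1]-c[1])<r)&(P[:,2]>z0)&(P[:,2]<z1); Q=P[m]
    if len(Q)<5: return len(Q)
    (x,y),(w,h),an=cv2.minAreaRect((Q[:,:2]*1000).astype(np.float32))
    if w<h: w,h,an=h,w,an+90
    return f"n={len(Q)} c=({x:.1f},{y:.1f}) {w:.1f}x{h:.1f} long-axis {((an+90)%180)-90:.1f}deg zmed={np.median(Q[:,2])*1000:.1f}"
E
python3 - <<'E'
from h import *
z=np.load('c0.npz');a,b,W,V=z['a'],z['b'],z['W'],z['V']
for n,c,z0,z1,r in [('cap',(.597,.396),.046,.06,.05),('choke',(.458,.434),.042,.055,.05),('hs',(.437,.292),.03,.048,.05),('pan',(.432,.0036),.122,.145,.16),('bar',(.6,-.36),.083,.095,.2),('knob',(.6,-.352),.11,.14,.03),('post',(.465,-.436),.07,.14,.03),('cpfin',(.58,.015),.15,.25,.08),('cpblk',(.58,.015),.11,.25,.08),('bin',(.35,.29),.055,.075,.12),('spool',(.7,.1),.04,.07,.05)]:
    print(n,rect(W,c,r,z0,z1)); print('    scene',rect(V,c,r,z0,z1))
# tray interior
P=W.reshape(-1,3);
m=(a.reshape(-1,3).astype(int).sum(1)<110)&(np.hypot(P[:,0]-.41,P[:,1]+.31)<.16)&(P[:,2]<.035)
print('tray',cv2.minAreaRect((P[m][:,:2]*1000).astype(np.float32)),m.sum())
Q=P[(P[:,0]>.48)&(P[:,0]<.78)&(abs(P[:,1]-.02)<.06)&(P[:,2]>.06)]
for x in np.arange(.48,.78,.015):
    q=Q[abs(Q[:,0]-x)<.008]
    if len(q): print(x.round(3),q[:,1].min().round(3),q[:,1].max().round(3),q[:,2].max().round(3),np.median(q,0).round(3))
save(a,'bal.png',(290,90,390,245),3.8)
B=b[165:300,165:365];save(B,'bal2.png',None,4)
E
```

```text
cap n=211 c=(598.1,399.5) 58.2x43.5 long-axis 6.8deg zmed=53.0
    scene n=226 c=(599.3,398.0) 62.7x46.1 long-axis 6.9deg zmed=53.5
choke n=203 c=(461.6,433.9) 55.6x45.2 long-axis -24.2deg zmed=48.5
    scene n=171 c=(462.7,433.8) 61.0x43.9 long-axis -28.1deg zmed=49.0
hs n=160 c=(433.6,288.0) 59.3x49.6 long-axis 2.8deg zmed=38.9
    scene n=158 c=(435.2,287.0) 67.8x50.7 long-axis 4.0deg zmed=38.8
pan n=3331 c=(482.0,10.1) 240.4x218.5 long-axis -85.3deg zmed=133.6
    scene n=2244 c=(478.9,9.8) 240.3x222.6 long-axis -85.4deg zmed=134.5
bar n=451 c=(581.7,-367.4) 295.2x26.4 long-axis 34.0deg zmed=88.5
    scene n=407 c=(581.6,-368.4) 298.5x25.6 long-axis 33.2deg zmed=89.0
knob n=39 c=(601.1,-354.1) 18.2x17.7 long-axis 3.6deg zmed=130.7
    scene n=60 c=(605.3,-355.2) 21.0x18.3 long-axis 38.6deg zmed=126.8
post n=92 c=(475.9,-436.4) 42.4x25.1 long-axis 43.5deg zmed=89.1
    scene n=76 c=(474.8,-439.5) 41.0x25.0 long-axis 17.8deg zmed=91.3
cpfin n=73 c=(606.1,20.3) 31.5x18.4 long-axis 1.4deg zmed=170.1
    scene n=97 c=(609.4,19.8) 35.8x22.0 long-axis 4.5deg zmed=168.3
cpblk n=354 c=(57
[... 602 characters left out ...]
9]
0.54 -0.013 0.044 0.118 [0.542 0.016 0.109]
0.555 -0.012 0.045 0.119 [0.556 0.015 0.108]
0.57 -0.012 0.045 0.121 [0.568 0.014 0.11 ]
0.585 -0.005 0.043 0.176 [0.586 0.02  0.123]
0.6 -0.005 0.043 0.176 [0.599 0.017 0.129]
0.615 -0.004 0.046 0.177 [0.614 0.02  0.127]
0.63 -0.001 0.046 0.129 [0.628 0.022 0.118]
0.645 0.015 0.032 0.114 [0.645 0.025 0.106]
0.66 0.016 0.032 0.112 [0.66  0.025 0.104]
0.675 0.019 0.036 0.115 [0.676 0.026 0.105]
0.69 0.02 0.036 0.111 [0.691 0.029 0.104]
0.705 0.02 0.036 0.112 [0.704 0.028 0.105]
0.72 0.021 0.037 0.114 [0.72  0.03  0.105]
0.735 0.024 0.04 0.11 [0.736 0.031 0.105]
0.75 0.024 0.063 0.109 [0.753 0.038 0.102]
0.765 0.031 0.067 0.112 [0.761 0.054 0.102]
```

View pics/bal2.png

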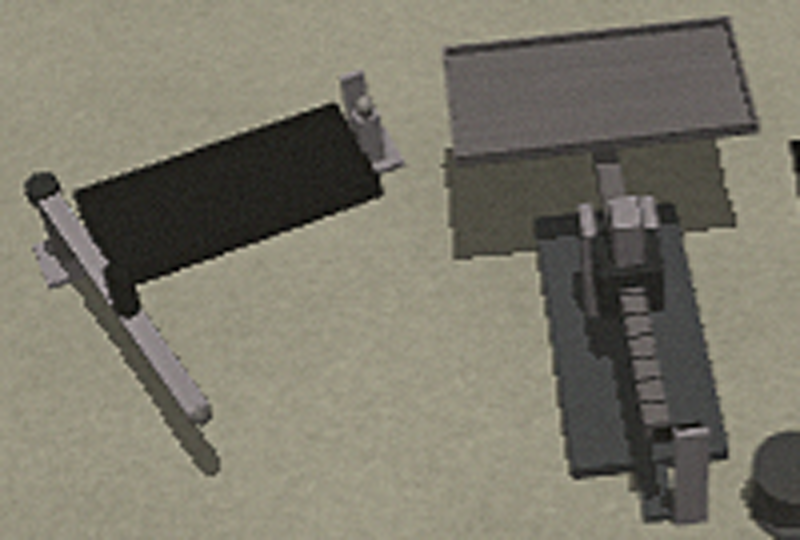

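The scene crop shows the beam level, with its far end at the mark on the post. The counterpoise is home at the pivot and the keeper is open, with hinge and knob at its far left. Next I refine the pan and tray poses.

```bash
python3 - <<'E'
from h import *
z=np.load('c0.npz');a,b,W,V=z['a'],z['b'],z['W'],z['V']
for n,U in (('top',W),('sc',V)):
    P=U.reshape(-1,3)
    Q=P[(P[:,0]<.53)&(P[:,0]>.36)&(abs(P[:,1])<.14)&(P[:,2]>.136)&(P[:,2]<.146)]
    print(n,'pan rim',cv2.minAreaRect((Q[:,:2]*1000).astype(np.float32)),len(Q))
    Q=P[(P[:,0]<.53)&(P[:,0]>.37)&(abs(P[:,1])<.14)&(P[:,2]>.122)&(P[:,2]<.146)&(P[:,0]+.08*P[:,1]<.515)]
    print(n,'pan',cv2.minAreaRect((Q[:,:2]*1000).astype(np.float32)),len(Q))
    Q=P[(np.hypot(P[:,0]-.41,P[:,1]+.31)<.15)&(P[:,2]>.013)&(P[:,2]<.032)]
    print(n,'tray',cv2.minAreaRect((Q[:,:2]*1000).astype(np.float32)),len(Q))
    Q=P[(P[:,0]>.49)&(P[:,0]<.72)&(P[:,1]<-.25)&(P[:,1]>-.46)&(P[:,2]>.083)&(P[:,2]<.094)]
    print(n,'bar',cv2.fitLine((Q[:,:2]*1000).astype(np.float32),cv2.DIST_HUBER,0,.01,.01).ravel(),len(Q))
    Q=P[(np.hypot(P[:,0]-.465,P[:,1]+.436)<.03)&(P[:,2]>.093)]; print('hingecap',len(Q),np.median(Q,0) if len(Q) else '',Q[:,2].max() if len(Q) else '')
print(a[224,430],a[150,340],a[205,440])
E
```

```text
top pan rim ((438.06292724609375, 6.5754547119140625), (130.32003784179688, 240.24879455566406), 4.601479530334473) 890
top pan ((438.0718994140625, 6.460174560546875), (130.31971740722656, 240.480224609375), 4.602011680603027) 3281
top tray ((411.81964111328125, -311.62225341796875), (106.03938293457031, 282.1746520996094), 23.692768096923828) 330
top bar [ 8.4234571e-01  5.3893757e-01  5.9600568e+02 -3.5841382e+02] 368
hingecap 19 [ 0.47074323 -0.44169778  0.0956445 ] 0.10006881060994952
sc pan rim ((438.82220458984375, 6.582832336425781), (142.07711791992188, 240.28741455078125), 4.612649440765381) 713
sc pan ((439.2093811035156, 6.5855560302734375), (140.1212615966797, 242.3268585205078), 3.485156297683716) 2206
sc tray ((411.47137451171875, -311.1004333496094), (120.61997985839844, 296.0028381347656), 22.895713806152344) 484
sc bar [ 8.4146047e-01  5.4031867e-01  6.0860986e+02 -3.5485550e+02] 342
hingecap 16 [ 0.47366846 -0.44000529  0.09431609] 0.09560512637243539
[49 47 42] [98 99 96] [50 47 43]
```

```bash
cat >> h.py <<'E'
from scipy.spatial.transform import Rotation as Rn
def mv(*tg):
    """targets (x,y,z,theta_deg of tool y); prints rows from the current pose"""
    s=manip.observe(); q=np.array(s['ee_rot']); R=Rn.from_quat(q[[1,2,3,0]])
    Rm=R.as_matrix(); p=np.array(s['ee_pos']); th=np.degrees(np.arctan2(Rm[1,1],Rm[0,1]))
    print('at',p.round(4),'theta',round(th,2),'t',s['t'],'F',np.round(s['ft_force'],1),'w',round(s['gripper_width']*85,1),'gf',round(s['grasp_force'],1),'j6',s['joint_pos'][5].round(2))
    for x,y,z,t in tg:
        t=(t-th+90)%180-90+th
        c,sn=np.cos(np.radians(t)),np.sin(np.radians(t))
        T=np.array([[-0+sn,c,0],[-c,sn,0],[0,0,-1]])
        if np.linalg.det(T)<0: T[:,0]*=-1
        d=R.inv().apply(np.array([x,y,z])-p)/.5; r=(R.inv()*Rn.from_matrix(T)).as_rotvec()/(np.pi/2)
        print([round(float(v),4) for v in np.r_[d,r]], 'dist mm',round(500*np.linalg.norm(d)))
E
python3 - <<'E'
from h import *
mv((.434,.2875,.13,93),(.434,.2875,.008,93))
E
```

```text
at [0.1777 0.4933 0.2306] theta 70.19 t 0.1 F [-0.2 -1.   1.5] w 85.1 gf 0.0 j6 1.57
[-0.6217, -0.2133, 0.2015, -0.0011, -0.0002, -0.2535] dist mm 344
[-0.6217, -0.2128, 0.4455, -0.0011, -0.0002, -0.2535] dist mm 397
```

>>> servo_tool --plan '[[[-0.622, -0.213, 0.2, 0, 0, -0.2535], [-0.622, -0.213, 0.2, 0, 0, -0.2535], [-0.622, -0.213, 0.2, 0, 0, -0.2535], [-0.622, -0.213, 0.2, 0, 0, -0.2535], [-0.622, -0.213, 0.2, 0, 0, -0.2535], [-0.622, -0.213, 0.2, 0, 0, -0.2535], [-0.622, -0.213, 0.2, 0, 0, -0.2535], [-0.622, -0.213, 0.2, 0, 0, -0.2535], [-0.622, -0.213, 0.2, 0, 0, -0.2535], [-0.622, -0.213, 0.2, 0, 0, -0.2535]]]' --jaw 0.15 --force 60

```text
t: 1.1
ee_pos: [0.4336, 0.2887, 0.1313]
ee_rot: [-0.0, -0.026, 1.0, 0.0]
ft_force: [0.2, 0.5, -0.1]
gripper_width: 0.852
grasp_force: 0.0
```

```bash
python3 - <<'E'
from h import *
mv((.434,.2875,.008,93))
im,V=cloud('scene'); print(rect(V,(.434,.2875),.05,.03,.048))
E
```

```text
at [0.4336 0.2887 0.1313] theta 93.04 t 1.1 F [ 0.2  0.5 -0.1] w 72.4 gf 0.0 j6 0.53
[-0.0008, -0.0025, 0.2466, 0.0001, -0.0006, 0.0004] dist mm 123
n=162 c=(436.0,287.3) 68.2x49.8 long-axis 3.3deg zmed=38.3
```

>>> servo_tool --plan '[[[0, -0.002, 0.07, 0, 0, 0], [0, -0.002, 0.14, 0, 0, 0], [0, -0.002, 0.2, 0, 0, 0], [0, -0.002, 0.23, 0, 0, 0], [0, -0.002, 0.246, 0, 0, 0], [0, -0.002, 0.246, 0, 0, 0]]]'

```text
t: 1.75
ee_pos: [0.4333, 0.288, 0.0079]
ee_rot: [-0.001, -0.027, 1.0, -0.0]
ft_force: [-0.6, 0.7, -0.1]
gripper_width: 0.848
grasp_force: 0.0
```

>>> servo_tool --plan '[[[0, 0, 0, 0, 0, 0], [0, 0, 0, 0, 0, 0], [0, 0, 0, 0, 0, 0], [0, 0, 0, 0, 0, 0], [0, 0, 0, 0, 0, 0], [0, 0, 0, 0, 0, 0], [0, 0, -0.03, 0, 0, 0], [0, 0, -0.1, 0, 0, 0], [0, 0, -0.2, 0, 0, 0], [0, 0, -0.3, 0, 0, 0], [0, 0, -0.4, 0, 0, 0], [0, 0, -0.48, 0, 0, 0], [0, 0, -0.48, 0, 0, 0]]]' --jaw 1

```text
t: 3.05
ee_pos: [0.4376, 0.2892, 0.2549]
ee_rot: [0.005, -0.026, 1.0, 0.003]
ft_force: [0.2, 0.8, -0.9]
gripper_width: 0.555
grasp_force: 62.7
```

```bash
python3 - <<'E'
from h import *
mv((.432,.0813,.25,4.6),(.432,.0813,.16,4.6),(.432,.0813,.125,4.6))
E
```

```text
at [0.4376 0.2892 0.2549] theta 92.99 t 3.05 F [ 0.2  0.8 -0.9] w 47.2 gf 62.7 j6 0.53
[0.0329, -0.4147, 0.0069, 0.0084, 0.0023, 0.9821] dist mm 208
[0.0348, -0.4159, 0.1869, 0.0084, 0.0023, 0.9821] dist mm 229
[0.0356, -0.4163, 0.2569, 0.0084, 0.0023, 0.9821] dist mm 245
```

>>> servo_tool --plan '[[[-0.0255, -0.411, 0, 0, 0, 0.982], [-0.0255, -0.411, 0, 0, 0, 0.982], [-0.0255, -0.411, 0, 0, 0, 0.982], [-0.0255, -0.411, 0, 0, 0, 0.982], [-0.0255, -0.411, 0, 0, 0, 0.982], [-0.0255, -0.411, 0, 0, 0, 0.982], [-0.0255, -0.411, 0, 0, 0, 0.982], [-0.0255, -0.411, 0, 0, 0, 0.982], [-0.0255, -0.411, 0, 0, 0, 0.982], [-0.0255, -0.411, 0, 0, 0, 0.982], [-0.0255, -0.411, 0, 0, 0, 0.982], [-0.0255, -0.411, 0, 0, 0, 0.982], [-0.0255, -0.411, 0, 0, 0, 0.982], [-0.0255, -0.411, 0, 0, 0, 0.982]]]'

```text
t: 4.45
ee_pos: [0.4577, 0.0827, 0.2479]
ee_rot: [-0.0, 0.678, 0.735, -0.0]
ft_force: [-0.3, -0.1, -1.6]
gripper_width: 0.55
grasp_force: 63.1
```

```bash
python3 - <<'E'
from h import *
mv((.432,.0813,.16,4.6),(.432,.0813,.125,4.6))
E
```

```text
at [0.4577 0.0827 0.2479] theta 4.66 t 4.45 F [-0.3 -0.1 -1.6] w 46.8 gf 63.1 j6 1.67
[0.0014, -0.0513, 0.1759, -0.0004, 0.0, 0.0006] dist mm 92
[0.0015, -0.0513, 0.2459, -0.0004, 0.0, 0.0006] dist mm 126
```

>>> servo_tool --plan '[[[0.0015, -0.0513, 0.08, 0, 0, 0], [0.0015, -0.0513, 0.14, 0, 0, 0], [0.0015, -0.0513, 0.18, 0, 0, 0], [0.0015, -0.0513, 0.2, 0, 0, 0], [0.0015, -0.0513, 0.21, 0, 0, 0], [0.0015, -0.0513, 0.22, 0, 0, 0], [0.0015, -0.0513, 0.23, 0, 0, 0], [0.0015, -0.0513, 0.24, 0, 0, 0], [0.0015, -0.0513, 0.246, 0, 0, 0], [0.0015, -0.0513, 0.246, 0, 0, 0], [0.0015, -0.0513, 0.246, 0, 0, 0]]]'

```text
t: 5.55
ee_pos: [0.4337, 0.0816, 0.1259]
ee_rot: [0.001, 0.678, 0.735, 0.001]
ft_force: [2.6, 0.8, 2.6]
gripper_width: 0.55
grasp_force: 63.5
```

>>> servo_tool --plan '[[[0, 0, 0, 0, 0, 0], [0, 0, 0, 0, 0, 0], [0, 0, 0, 0, 0, 0], [0, 0, 0, 0, 0, 0], [0, 0, -0.05, 0, 0, 0], [0, 0, -0.12, 0, 0, 0], [0, 0, -0.2, 0, 0, 0], [0, 0, -0.25, 0, 0, 0], [0, 0, -0.25, 0, 0, 0], [0, 0, -0.25, 0, 0, 0]]]' --jaw 0.15

```text
t: 6.55
ee_pos: [0.4325, 0.0815, 0.2504]
ee_rot: [0.0, 0.678, 0.735, 0.0]
ft_force: [0.0, 0.7, -0.6]
gripper_width: 0.85
grasp_force: 0.0
```

```bash
python3 - <<'E'
from h import *
a,W=cloud('top')
print('choke',rect(W,(.462,.434),.05,.042,.055));print('cap',rect(W,(.598,.399),.05,.046,.06)); print('hs on pan',rect(W,(.432,.081),.05,.148,.18))
b,V=cloud('scene'); print('hs pan',rect(V,(.432,.081),.05,.148,.18));print('choke',rect(V,(.462,.434),.05,.042,.055));
mv((.462,.434,.13,65),(.462,.434,.015,65))
E
```

```text
choke n=205 c=(461.7,434.0) 55.7x44.3 long-axis -23.9deg zmed=49.0
cap n=219 c=(598.0,399.6) 61.3x43.9 long-axis 4.3deg zmed=52.8
hs on pan 0
hs pan n=274 c=(434.7,83.0) 59.2x54.6 long-axis -84.0deg zmed=164.1
choke n=175 c=(462.0,433.9) 61.9x44.1 long-axis -27.2deg zmed=49.2
at [0.4314 0.0813 0.2491] theta 4.62 t 6.65 F [-0.5 -0.8 -0.2] w 72.1 gf 0.0 j6 1.68
[0.6983, 0.1185, 0.2377, -0.0015, -0.0007, -0.6708] dist mm 374
[0.6983, 0.119, 0.4677, -0.0015, -0.0007, -0.6708] dist mm 424
```

>>> servo_tool --plan '[[[0.698, 0.119, 0.1, 0, 0, -0.671], [0.698, 0.119, 0.1, 0, 0, -0.671], [0.698, 0.119, 0.1, 0, 0, -0.671], [0.698, 0.119, 0.1, 0, 0, -0.671], [0.698, 0.119, 0.1, 0, 0, -0.671], [0.698, 0.119, 0.1, 0, 0, -0.671], [0.698, 0.119, 0.1, 0, 0, -0.671], [0.698, 0.119, 0.1, 0, 0, -0.671], [0.698, 0.119, 0.18, 0, 0, -0.671], [0.698, 0.119, 0.26, 0, 0, -0.671], [0.698, 0.119, 0.3, 0, 0, -0.671], [0.698, 0.119, 0.3, 0, 0, -0.671], [0.698, 0.119, 0.3, 0, 0, -0.671], [0.698, 0.119, 0.3, 0, 0, -0.671]]]'

```text
t: 8.05
ee_pos: [0.4644, 0.4345, 0.1018]
ee_rot: [0.001, 0.217, 0.976, 0.001]
ft_force: [0.4, -0.0, 0.6]
gripper_width: 0.855
grasp_force: 0.0
```

```bash
python3 - <<'E'
from h import *
mv((.462,.434,.015,65))
b,V=cloud('scene'); print('choke',rect(V,(.462,.434),.05,.042,.055));
E
```

```text
at [0.4644 0.4345 0.1018] theta 64.98 t 8.05 F [ 0.4 -0.   0.6] w 72.7 gf 0.0 j6 1.19
[0.0041, -0.0033, 0.1735, 0.0014, 0.0006, -0.0003] dist mm 87
choke n=176 c=(463.5,432.9) 62.3x43.9 long-axis -26.2deg zmed=49.2
```

>>> servo_tool --plan '[[[0.002, -0.002, 0.06, 0, 0, 0], [0.002, -0.002, 0.11, 0, 0, 0], [0.002, -0.002, 0.15, 0, 0, 0], [0.002, -0.002, 0.173, 0, 0, 0], [0.002, -0.002, 0.173, 0, 0, 0]]]'

```text
t: 8.6
ee_pos: [0.4618, 0.4332, 0.0132]
ee_rot: [-0.0, 0.216, 0.976, -0.001]
ft_force: [-1.2, -1.2, 1.1]
gripper_width: 0.848
grasp_force: 0.0
```

>>> servo_tool --plan '[[[0, 0, 0, 0, 0, 0], [0, 0, 0, 0, 0, 0], [0, 0, 0, 0, 0, 0], [0, 0, 0, 0, 0, 0], [0, 0, 0, 0, 0, 0], [0, 0, 0, 0, 0, 0], [0, 0, -0.03, 0, 0, 0], [0, 0, -0.1, 0, 0, 0], [0, 0, -0.2, 0, 0, 0], [0, 0, -0.3, 0, 0, 0], [0, 0, -0.4, 0, 0, 0], [0, 0, -0.48, 0, 0, 0], [0, 0, -0.48, 0, 0, 0], [0, 0, -0.48, 0, 0, 0], [0, 0, -0.48, 0, 0, 0], [0, 0, -0.48, 0, 0, 0]]]' --jaw 1

```text
t: 10.2
ee_pos: [0.4612, 0.4327, 0.2513]
ee_rot: [-0.001, 0.216, 0.976, -0.002]
ft_force: [0.1, 0.7, -1.7]
gripper_width: 0.506
grasp_force: 61.7
```

```bash
python3 - <<'E'
from h import *
mv((.438,.0065,.26,4.6))
E
```

```text
at [0.4612 0.4327 0.2513] theta 65.01 t 10.2 F [ 0.1  0.7 -1.7] w 43.0 gf 61.7 j6 1.19
[-0.318, -0.7923, -0.0145, -0.0031, 0.0004, 0.6712] dist mm 427
```

>>> servo_tool --plan '[[[-0.318, -0.792, -0.01, 0, 0, 0.671], [-0.318, -0.792, -0.01, 0, 0, 0.671], [-0.318, -0.792, -0.01, 0, 0, 0.671], [-0.318, -0.792, -0.01, 0, 0, 0.671], [-0.318, -0.792, -0.01, 0, 0, 0.671], [-0.318, -0.792, -0.01, 0, 0, 0.671], [-0.318, -0.792, -0.01, 0, 0, 0.671], [-0.318, -0.792, -0.01, 0, 0, 0.671], [-0.318, -0.792, -0.01, 0, 0, 0.671], [-0.318, -0.792, -0.01, 0, 0, 0.671], [-0.318, -0.792, -0.01, 0, 0, 0.671], [-0.318, -0.792, -0.01, 0, 0, 0.671], [-0.318, -0.792, -0.01, 0, 0, 0.671]]]'

```text
t: 11.5
ee_pos: [0.439, 0.0086, 0.2584]
ee_rot: [-0.0, 0.677, 0.736, -0.0]
ft_force: [-0.0, -0.3, -2.6]
gripper_width: 0.502
grasp_force: 62.1
```

```bash
python3 - <<'E'
from h import *
mv((.438,.0065,.129,4.6))
a,W=cloud('top'); print('hs on pan',rect(W,(.432,.081),.05,.14,.18)); print('pan z',np.nanmedian(W[222:230,315:325,2]),np.nanmedian(W[222:230,355:365,2]))
E
```

```text
at [0.439  0.0086 0.2584] theta 4.73 t 11.5 F [-0.  -0.3 -2.6] w 42.7 gf 62.1 j6 1.51
[-0.004, -0.002, 0.2588, -0.0005, -0.0002, 0.0014] dist mm 129
hs on pan n=92 c=(431.1,100.1) 48.2x26.8 long-axis 5.1deg zmed=163.2
pan z 0.7528596972731987 0.1257131111917495
```

>>> servo_tool --plan '[[[-0.003, -0.002, 0.08, 0, 0, 0], [-0.003, -0.002, 0.14, 0, 0, 0], [-0.003, -0.002, 0.18, 0, 0, 0], [-0.003, -0.002, 0.2, 0, 0, 0], [-0.003, -0.002, 0.22, 0, 0, 0], [-0.003, -0.002, 0.23, 0, 0, 0], [-0.003, -0.002, 0.24, 0, 0, 0], [-0.003, -0.002, 0.25, 0, 0, 0], [-0.003, -0.002, 0.258, 0, 0, 0], [-0.003, -0.002, 0.258, 0, 0, 0], [-0.003, -0.002, 0.258, 0, 0, 0]]]'

```text
t: 12.65
ee_pos: [0.4396, 0.0062, 0.1311]
ee_rot: [0.001, 0.678, 0.735, 0.001]
ft_force: [-0.7, 1.0, 5.4]
gripper_width: 0.503
grasp_force: 62.9
```

>>> servo_tool --plan '[[[0, 0, 0, 0, 0, 0], [0, 0, 0, 0, 0, 0], [0, 0, 0, 0, 0, 0], [0, 0, 0, 0, 0, 0], [0, 0, -0.05, 0, 0, 0], [0, 0, -0.12, 0, 0, 0], [0, 0, -0.2, 0, 0, 0], [0, 0, -0.25, 0, 0, 0], [0, 0, -0.25, 0, 0, 0], [0, 0, -0.25, 0, 0, 0], [0, 0, -0.25, 0, 0, 0]]]' --jaw 0.15

```text
t: 13.75
ee_pos: [0.4373, 0.0059, 0.2536]
ee_rot: [-0.001, 0.678, 0.735, -0.001]
ft_force: [0.3, 0.0, -0.5]
gripper_width: 0.851
grasp_force: 0.0
```

```bash
python3 - <<'E'
from h import *
b,V=cloud('scene'); print('cap',rect(V,(.598,.399),.06,.046,.06));a,W=cloud('top');print('cap',rect(W,(.598,.399),.06,.046,.06))
print('choke',rect(V,(.438,.0065),.04,.15,.18)); print('choke',rect(W,(.438,.0065),.04,.15,.18))
mv((.5985,.399,.2,96),(.5985,.399,.12,96))
E
```

```text
cap n=228 c=(598.4,397.8) 63.3x47.1 long-axis 12.0deg zmed=53.3
cap n=219 c=(597.9,399.6) 60.4x43.4 long-axis 4.2deg zmed=52.7
choke n=218 c=(441.2,8.2) 56.3x49.9 long-axis -87.2deg zmed=163.8
choke 0
at [0.4371 0.0059 0.2534] theta 4.62 t 13.85 F [ 0.8 -0.   0. ] w 72.2 gf 0.0 j6 1.5
[0.7576, 0.3853, 0.1058, -0.0016, 0.0014, 0.9847] dist mm 428
[0.7575, 0.3858, 0.2658, -0.0016, 0.0014, 0.9847] dist mm 445
```

>>> servo_tool --plan '[[[0.7575, 0.3855, 0.106, 0, 0, -1], [0.7575, 0.3855, 0.106, 0, 0, -1], [0.7575, 0.3855, 0.106, 0, 0, -1], [0.7575, 0.3855, 0.106, 0, 0, -1], [0.7575, 0.3855, 0.106, 0, 0, -1], [0.7575, 0.3855, 0.106, 0, 0, -1], [0.7575, 0.3855, 0.106, 0, 0, -1], [0.7575, 0.3855, 0.106, 0, 0, -1], [0.7575, 0.3855, 0.106, 0, 0, -1], [0.7575, 0.3855, 0.106, 0, 0, -1], [0.7575, 0.3855, 0.2, 0, 0, -1], [0.7575, 0.3855, 0.266, 0, 0, -1], [0.7575, 0.3855, 0.266, 0, 0, -1], [0.7575, 0.3855, 0.266, 0, 0, -1], [0.7575, 0.3855, 0.266, 0, 0, -1]]]'

```text
t: 15.35
ee_pos: [0.6009, 0.3997, 0.1239]
ee_rot: [0.001, -0.04, 0.999, 0.001]
ft_force: [0.1, -0.1, 0.9]
gripper_width: 0.849
grasp_force: 0.0
```

```bash
python3 - <<'E'
from h import *
mv((.5985,.399,.018,96))
b,V=cloud('scene'); print('cap',rect(V,(.598,.399),.06,.046,.06))
E
```

```text
at [0.6009 0.3997 0.1239] theta 94.61 t 15.35 F [ 0.1 -0.1  0.9] w 72.2 gf 0.0 j6 0.51
[0.0055, -0.0013, 0.2117, 0.001, 0.0018, -0.0155] dist mm 106
cap n=219 c=(579.1,414.8) 63.6x48.8 long-axis 8.5deg zmed=52.8
```

```bash
python3 - <<'E'
from h import *
b,V=cloud('scene'); print('cap',rect(V,(.58,.415),.06,.046,.06)); save(b,'k1.png',(380,170,500,290),4)
a,W=cloud('top'); print('cap',rect(W,(.58,.415),.06,.046,.06))
E
```

```text
cap n=226 c=(579.9,416.3) 61.0x48.9 long-axis 6.0deg zmed=53.3
cap n=80 c=(584.2,410.0) 49.0x28.9 long-axis 5.8deg zmed=52.6
```

View pics/k1.png

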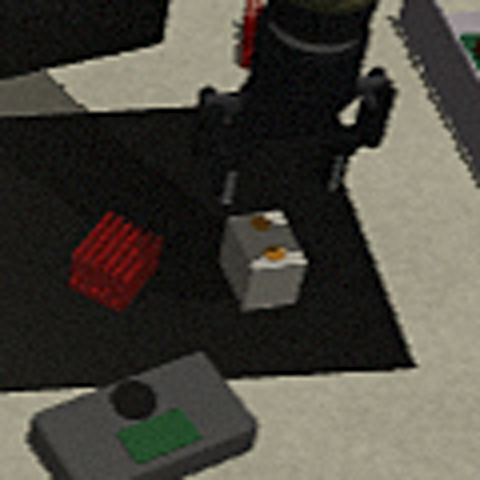

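The capacitor has been knocked: it moved from about (441,240) to about (445,232) in the scene view and stands upright at world (0.579, 0.417). I retarget there.

```bash
python3 - <<'E'
from h import *
mv((.579,.417,.12,96.3),(.579,.417,.018,96.3))
E
```

```text
at [0.6011 0.3997 0.1243] theta 94.61 t 15.5 F [ 0.1 -1.   0.7] w 72.5 gf 0.0 j6 0.51
[0.0413, 0.0379, 0.0085, 0.0013, 0.0023, -0.0188] dist mm 28
[0.042, 0.0375, 0.2125, 0.0013, 0.0023, -0.0188] dist mm 110
```

>>> servo_tool --plan '[[[0.042, 0.038, 0.01, 0, 0, -0.019], [0.042, 0.038, 0.01, 0, 0, -0.019], [0.042, 0.038, 0.01, 0, 0, -0.019], [0.042, 0.038, 0.01, 0, 0, -0.019], [0.042, 0.038, 0.01, 0, 0, -0.019]]]'

```text
t: 16.0
ee_pos: [0.5781, 0.416, 0.1174]
ee_rot: [0.001, -0.055, 0.998, 0.0]
ft_force: [-0.1, -0.9, -0.2]
gripper_width: 0.847
grasp_force: 0.0
```

```bash
python3 - <<'E'
from h import *
mv((.579,.417,.017,96.3))
b,V=cloud('scene'); print('cap',rect(V,(.58,.415),.06,.046,.06))
E
```

```text
at [0.5781 0.416  0.1174] theta 96.29 t 16.0 F [-0.1 -0.9 -0.2] w 72.0 gf 0.0 j6 0.51
[-0.0018, 0.0017, 0.2008, 0.0002, 0.0007, -0.0001] dist mm 100
cap n=222 c=(580.8,414.4) 63.6x48.6 long-axis 9.8deg zmed=53.2
```

>>> servo_tool --plan '[[[-0.002, 0, 0.06, 0, 0, 0], [-0.002, 0, 0.11, 0, 0, 0], [-0.002, 0, 0.16, 0, 0, 0], [-0.002, 0, 0.2, 0, 0, 0], [-0.002, 0, 0.2, 0, 0, 0], [-0.002, 0, 0.2, 0, 0, 0]]]'

```text
t: 16.65
ee_pos: [0.5785, 0.416, 0.0168]
ee_rot: [-0.0, -0.055, 0.998, -0.0]
ft_force: [-0.1, 1.1, 0.7]
gripper_width: 0.85
grasp_force: 0.0
```

>>> servo_tool --plan '[[[0, 0, 0, 0, 0, 0], [0, 0, 0, 0, 0, 0], [0, 0, 0, 0, 0, 0], [0, 0, 0, 0, 0, 0], [0, 0, 0, 0, 0, 0], [0, 0, 0, 0, 0, 0], [0, 0, -0.03, 0, 0, 0], [0, 0, -0.1, 0, 0, 0], [0, 0, -0.2, 0, 0, 0], [0, 0, -0.3, 0, 0, 0], [0, 0, -0.4, 0, 0, 0], [0, 0, -0.5, 0, 0, 0], [0, 0, -0.5, 0, 0, 0], [0, 0, -0.5, 0, 0, 0], [0, 0, -0.5, 0, 0, 0], [0, 0, -0.5, 0, 0, 0]]]' --jaw 1

```text
t: 18.25
ee_pos: [0.5772, 0.4156, 0.2641]
ee_rot: [-0.002, -0.055, 0.998, -0.001]
ft_force: [-0.3, -0.5, -2.8]
gripper_width: 0.511
grasp_force: 61.9
```

```bash
python3 - <<'E'
from h import *
mv((.444,-.0683,.265,4.6))
E
```

```text
at [0.5772 0.4156 0.2641] theta 96.34 t 18.25 F [-0.3 -0.5 -2.8] w 43.5 gf 61.9 j6 0.51
[0.3715, -0.9325, 0.0021, 0.001, -0.0035, -0.9807] dist mm 502
```

>>> servo_tool --plan '[[[0.3715, -0.9325, 0, 0, 0, 1], [0.3715, -0.9325, 0, 0, 0, 1], [0.3715, -0.9325, 0, 0, 0, 1], [0.3715, -0.9325, 0, 0, 0, 1], [0.3715, -0.9325, 0, 0, 0, 1], [0.3715, -0.9325, 0, 0, 0, 1], [0.3715, -0.9325, 0, 0, 0, 1], [0.3715, -0.9325, 0, 0, 0, 1], [0.3715, -0.9325, 0, 0, 0, 1], [0.3715, -0.9325, 0, 0, 0, 1], [0.3715, -0.9325, 0, 0, 0, 1], [0.3715, -0.9325, 0, 0, 0, 1], [0.3715, -0.9325, 0, 0, 0, 1], [0.3715, -0.9325, 0, 0, 0, 1], [0.3715, -0.9325, 0, 0, 0, 1], [0.3715, -0.9325, 0, 0, 0, 1]]]'

```text
t: 19.85
ee_pos: [0.4453, -0.0667, 0.2666]
ee_rot: [-0.0, 0.666, 0.746, -0.0]
ft_force: [-0.2, -0.3, -2.2]
gripper_width: 0.506
grasp_force: 62.1
```

```bash
python3 - <<'E'
from h import *
mv((.444,-.0683,.133,4.6))
E
```

```text
at [ 0.4453 -0.0667  0.2666] theta 6.46 t 19.85 F [-0.2 -0.3 -2.2] w 43.0 gf 62.1 j6 1.31
[-0.0029, -0.0029, 0.2673, -0.0002, -0.0001, 0.0207] dist mm 134
```

>>> servo_tool --plan '[[[-0.003, -0.003, 0.08, 0, 0, 0.02], [-0.003, -0.003, 0.16, 0, 0, 0.02], [-0.003, -0.003, 0.2, 0, 0, 0.02], [-0.003, -0.003, 0.22, 0, 0, 0.02], [-0.003, -0.003, 0.235, 0, 0, 0.02], [-0.003, -0.003, 0.25, 0, 0, 0.02], [-0.003, -0.003, 0.26, 0, 0, 0.02], [-0.003, -0.003, 0.267, 0, 0, 0.02], [-0.003, -0.003, 0.267, 0, 0, 0.02], [-0.003, -0.003, 0.267, 0, 0, 0.02]]]'

```text
t: 20.85
ee_pos: [0.4444, -0.0692, 0.1343]
ee_rot: [0.001, 0.679, 0.735, 0.001]
ft_force: [-1.2, 1.0, 4.6]
gripper_width: 0.506
grasp_force: 62.6
```

>>> servo_tool --plan '[[[0, 0, 0, 0, 0, 0], [0, 0, 0, 0, 0, 0], [0, 0, 0, 0, 0, 0], [0, 0, 0, 0, 0, 0], [0, 0, -0.05, 0, 0, 0], [0, 0, -0.12, 0, 0, 0], [0, 0, -0.2, 0, 0, 0], [0, 0, -0.26, 0, 0, 0], [0, 0, -0.26, 0, 0, 0], [0, 0, -0.26, 0, 0, 0], [0, 0, -0.26, 0, 0, 0]]]' --jaw 0.15

```text
t: 21.95
ee_pos: [0.443, -0.0691, 0.2621]
ee_rot: [-0.001, 0.679, 0.735, -0.001]
ft_force: [-0.2, 1.1, -0.0]
gripper_width: 0.852
grasp_force: 0.0
```

```bash
python3 - <<'E'
from h import *
b,V=cloud('scene');save(b,'p3.png',(240,130,380,310),3.2)
for n,U in(('s',V),):
  print(rect(U,(.436,.0065),.15,.15,.19)); print('fin',rect(U,(.606,.02),.05,.155,.25))
mv((.606,.02,.26,94.6))
P=V.reshape(-1,3)
for x in np.arange(.63,.77,.02):
    q=P[(abs(P[:,0]-x)<.01)&(abs(P[:,1]-.02-.08*(x-.6))<.012)&(P[:,2]>.08)]
    if len(q): print(x.round(3),len(q),np.median(q,0).round(4))
E
```

```text
n=674 c=(499.6,14.6) 209.5x170.5 long-axis -84.0deg zmed=162.7
fin n=95 c=(598.5,18.7) 40.4x21.5 long-axis 3.6deg zmed=173.7
at [ 0.4428 -0.0691  0.2619] theta 4.53 t 22.0 F [-0.   0.4  0.2] w 72.2 gf 0.0 j6 1.34
[0.1518, 0.3395, 0.0029, -0.0017, 0.0011, 0.9993] dist mm 186
0.63 71 [0.6259 0.0217 0.1204]
0.65 31 [0.6478 0.0223 0.1198]
0.67 35 [0.6693 0.0244 0.1221]
0.69 33 [0.6908 0.0261 0.1246]
0.71 32 [0.7088 0.027  0.1275]
0.73 39 [0.7297 0.0289 0.1299]
0.75 46 [0.7485 0.0328 0.1273]
0.77 13 [0.7672 0.043  0.0926]
```

View pics/p3.png

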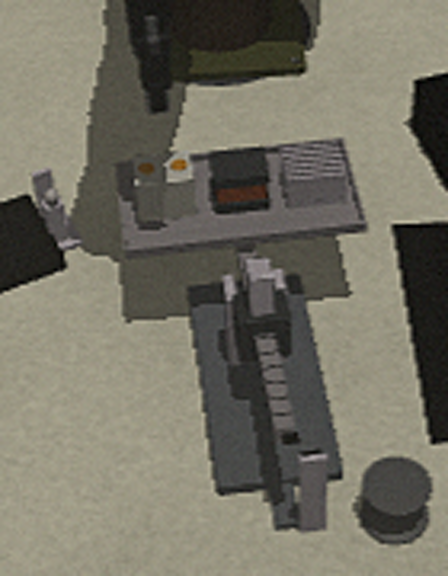

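The image shows all three parts on the pan: capacitor (170,185), choke (240,180) and heat sink (315,175). The beam is pan-down at its stop, slope about 0.12. Next is gripping the counterpoise fin.

>>> servo_tool --plan '[[[0.14, 0.327, 0, 0, 0, -1], [0.14, 0.327, 0, 0, 0, -1], [0.14, 0.327, 0, 0, 0, -1], [0.14, 0.327, 0, 0, 0, -1], [0.14, 0.327, 0, 0, 0, -1], [0.14, 0.327, 0, 0, 0, -1], [0.14, 0.327, 0, 0, 0, -1], [0.14, 0.327, 0, 0, 0, -1], [0.14, 0.327, 0, 0, 0, -1], [0.14, 0.327, 0, 0, 0, -1], [0.14, 0.327, 0, 0, 0, -1], [0.14, 0.327, 0.1, 0, 0, -1], [0.14, 0.327, 0.1, 0, 0, -1], [0.14, 0.327, 0.1, 0, 0, -1]]]' --jaw 0.4

```text
t: 23.4
ee_pos: [0.5995, 0.0135, 0.2115]
ee_rot: [-0.003, -0.039, 0.999, 0.0]
ft_force: [0.7, 1.2, 0.2]
gripper_width: 0.601
grasp_force: 0.0
```

```bash
python3 - <<'E'
from h import *
mv((.600,.0195,.145,94.6))
b,V=cloud('scene');print('fin',rect(V,(.606,.02),.05,.155,.185))
E
```

```text
at [0.5995 0.0135 0.2115] theta 94.53 t 23.4 F [0.7 1.2 0.2] w 51.1 gf 0.0 j6 -0.06
[-0.0027, 0.0119, 0.1329, 0.0002, -0.0034, -0.0008] dist mm 67
fin n=94 c=(599.2,18.7) 37.0x21.3 long-axis 4.8deg zmed=173.5
```

>>> servo_tool --plan '[[[-0.002, 0.012, 0.04, 0, 0, 0], [-0.002, 0.012, 0.08, 0, 0, 0], [-0.002, 0.012, 0.11, 0, 0, 0], [-0.002, 0.012, 0.133, 0, 0, 0], [-0.002, 0.012, 0.133, 0, 0, 0], [-0.002, 0.012, 0.133, 0, 0, 0]]]'

```text
t: 24.05
ee_pos: [0.6031, 0.0196, 0.1482]
ee_rot: [0.001, -0.04, 0.999, -0.0]
ft_force: [-0.1, 0.2, -1.0]
gripper_width: 0.602
grasp_force: 0.0
```

>>> servo_tool --plan '[[[0, 0, 0, 0, 0, 0], [0, 0, 0, 0, 0, 0], [0, 0, 0, 0, 0, 0], [0, 0, 0, 0, 0, 0], [0, 0, 0, 0, 0, 0], [0, 0, 0, 0, 0, 0]]]' --jaw 1 --force 25

```text
t: 24.65
ee_pos: [0.6027, 0.0186, 0.1481]
ee_rot: [0.001, -0.039, 0.999, -0.001]
ft_force: [-0.8, -4.5, 6.1]
gripper_width: 0.253
grasp_force: 28.8
```

>>> servo_tool --plan '[[[-0.01, 0, -0.001, 0, 0, 0], [-0.02, 0, -0.002, 0, 0, 0], [-0.03, 0, -0.004, 0, 0, 0], [-0.04, 0, -0.005, 0, 0, 0], [-0.05, 0, -0.006, 0, 0, 0], [-0.06, 0, -0.007, 0, 0, 0], [-0.07, 0, -0.008, 0, 0, 0], [-0.08, 0, -0.009, 0, 0, 0], [-0.09, 0, -0.01, 0, 0, 0], [-0.1, 0, -0.011, 0, 0, 0], [-0.11, 0, -0.012, 0, 0, 0], [-0.12, 0, -0.013, 0, 0, 0], [-0.13, 0, -0.014, 0, 0, 0], [-0.14, 0, -0.015, 0, 0, 0], [-0.14, 0, -0.015, 0, 0, 0], [-0.14, 0, -0.015, 0, 0, 0]]]'

```text
t: 26.25
ee_pos: [0.6698, 0.0242, 0.1529]
ee_rot: [-0.002, -0.039, 0.999, -0.001]
ft_force: [-3.0, -4.0, -3.4]
gripper_width: 0.247
grasp_force: 27.7
```

```bash
python3 - <<'E'
from h import *
mv((.600,.0195,.145,94.6))
E
```

```text
at [0.6698 0.0242 0.1529] theta 94.51 t 26.25 F [-3.  -4.  -3.4] w 21.0 gf 27.7 j6 -0.04
[0.1398, 0.0017, 0.0164, -0.0008, -0.0028, -0.001] dist mm 70
```

Release, wait, and read the tilt.

>>> servo_tool --plan '[[[0, 0, 0, 0, 0, 0], [0, 0, 0, 0, 0, 0], [0, 0, 0, 0, 0, 0], [0, 0, -0.05, 0, 0, 0], [0, 0, -0.1, 0, 0, 0], [0, 0, -0.1, 0, 0, 0], [0, 0, -0.1, 0, 0, 0], [0, 0, -0.1, 0, 0, 0], [0, 0, -0.1, 0, 0, 0], [0, 0, -0.1, 0, 0, 0], [0, 0, -0.1, 0, 0, 0], [0, 0, -0.1, 0, 0, 0], [0, 0, -0.1, 0, 0, 0], [0, 0, -0.1, 0, 0, 0], [0, 0, -0.1, 0, 0, 0]]]' --jaw 0.5

```text
t: 27.75
ee_pos: [0.6716, 0.0251, 0.2043]
ee_rot: [0.0, -0.04, 0.999, 0.0]
ft_force: [-1.0, 0.1, -1.0]
gripper_width: 0.5
grasp_force: 0.0
```

```bash
cat >> h.py <<'E'
def beamfit(V):
    # points on the narrow beam strip, beam frame origin at pivot
    P=V.reshape(-1,3); P=P[~np.isnan(P[:,0])]; c,s=np.cos(.0803),np.sin(.0803)
    d=P[:,:2]-np.array([.5576,.0161]); X=d@[c,s]; Y=d@[-s,c]
    return X,Y,P[:,2]
def pantilt(V,V0):
    """tilt from rim/pan floor height change against the level reference picture, same pixels near pan edge"""
    X,Y,Z=beamfit(V); X0,Y0,Z0=beamfit(V0)
    m=lambda X,Y,Z:Z[(X>-.062)&(X<-.04)&(abs(Y)<.11)&(Z>.095)&(Z<.155)] if 0 else Z[(X<-.155)&(X>-.195)&(abs(abs(Y)-.10)<.3)&(abs(Y)<.115)&(Z>.1)&(Z<.145)]
    A,B=m(X,Y,Z),m(X0,Y0,Z0)
    print('pan z',np.median(A).round(4),len(A),'ref',np.median(B).round(4),'tilt',((np.median(B)-np.median(A))/.12).round(4))
    f=lambda X,Y,Z:[np.median(Z[(abs(X-x)<.006)&(abs(Y)<.007)&(Z>.07)&(Z<.15)]) for x in xs]
    xs=np.arange(.02,.2,.012); z1=np.array(f(X,Y,Z)); z0=np.array(f(X0,Y0,Z0)); print('beam top',z1.round(4)); print('ref     ',z0.round(4))
    m=(xs>.1)&np.isfinite(z1-z0); print('tilt by beam',np.median((z1-z0)[m]/xs[m]).round(4))
E
python3 - <<'E'
from h import *
z=np.load('c0.npz'); V,W=z['V'],z['W']
for n,R in(('scene',V),('top',W)):
    b,U=cloud(n); pantilt(U,R)
    if n=='scene': save(b,'t1.png',(270,180,380,310),4.5)
mv((.672,.0245,.145,94.6))
print('fin',rect(U,(.675,.025),.05,.155,.185))
E
```

```text
pan z 0.1341 81 ref 0.1349 tilt 0.0061
beam top [0.1097 0.1089 0.1088    nan    nan    nan    nan    nan    nan 0.1331
 0.1097 0.107  0.1076 0.1057 0.1058 0.1011]
ref      [   nan    nan    nan 0.137  0.1228 0.1062 0.1071 0.107  0.106  0.106
 0.1058 0.1056 0.1057 0.1042 0.1037 0.0979]
tilt by beam 0.0116
pan z 0.1323 178 ref 0.1336 tilt 0.0112
beam top [nan nan nan nan nan nan nan nan nan nan nan nan nan nan nan nan]
ref      [0.1079 0.1275    nan    nan    nan 0.1061 0.1042 0.1047 0.105  0.106
 0.1053 0.105  0.1044 0.104  0.1041 0.0996]
tilt by beam nan
at [0.6716 0.0251 0.2043] theta 94.53 t 27.85 F [-0.1  0.5 -0.6] w 42.4 gf 0.0 j6 -0.04
[-0.0007, -0.0012, 0.1187, 0.0, 0.0001, -0.0008] dist mm 59
fin 0
  return _methods._mean(a, axis=axis, dtype=dtype,
  ret = ret.dtype.type(ret / rcount)
```

View pics/t1.png

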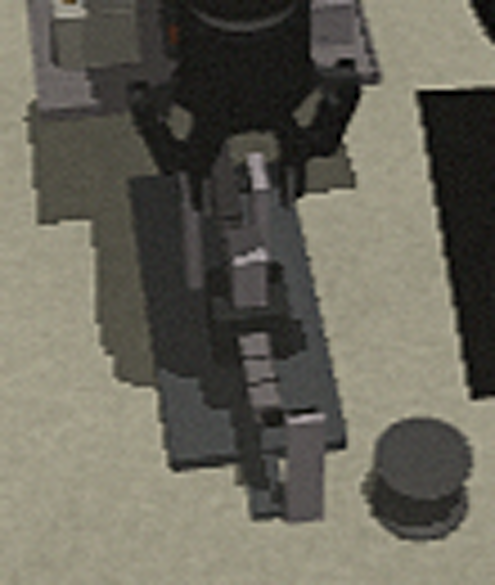

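>>> servo_tool --plan '[[[0, -0.001, 0.05, 0, 0, 0], [0, -0.001, 0.1, 0, 0, 0], [0, -0.001, 0.122, 0, 0, 0], [0, -0.001, 0.122, 0, 0, 0], [0, -0.001, 0.122, 0, 0, 0], [0, -0.001, 0.122, 0, 0, 0]]]'

```text
t: 28.45
ee_pos: [0.6726, 0.0247, 0.1449]
ee_rot: [0.001, -0.04, 0.999, 0.0]
ft_force: [0.1, -0.5, 0.1]
gripper_width: 0.503
grasp_force: 0.0
```

>>> servo_tool --plan '[[[0, 0, 0, 0, 0, 0], [0, 0, 0, 0, 0, 0], [0, 0, 0, 0, 0, 0], [0, 0, 0, 0, 0, 0], [0, 0, 0, 0, 0, 0], [0, 0, 0, 0, 0, 0]]]' --jaw 1

```text
t: 29.05
ee_pos: [0.6727, 0.0244, 0.1441]
ee_rot: [0.001, -0.039, 0.999, -0.0]
ft_force: [3.4, -1.0, 5.2]
gripper_width: 0.251
grasp_force: 31.1
```

>>> servo_tool --plan '[[[-0.003, 0, 0, 0, 0, 0], [-0.006, 0, 0, 0, 0, 0], [-0.009, 0, 0, 0, 0, 0], [-0.009, 0, 0, 0, 0, 0], [-0.009, 0, 0, 0, 0, 0]]]'

```text
t: 29.55
ee_pos: [0.6752, 0.0246, 0.1426]
ee_rot: [-0.001, -0.039, 0.999, -0.0]
ft_force: [-1.9, -4.2, 1.3]
gripper_width: 0.251
grasp_force: 30.9
```

>>> servo_tool --plan '[[[0, 0, 0, 0, 0, 0], [0, 0, 0, 0, 0, 0], [0, 0, 0, 0, 0, 0], [0, 0, -0.05, 0, 0, 0], [0, 0, -0.1, 0, 0, 0], [0, 0, -0.2, 0, 0, 0], [0, 0, -0.2, 0, 0, 0], [0, 0, -0.2, 0, 0, 0], [0, 0, -0.2, 0, 0, 0], [0, 0, -0.2, 0, 0, 0], [0, 0, -0.2, 0, 0, 0], [0, 0, -0.2, 0, 0, 0], [0, 0, -0.2, 0, 0, 0], [0, 0, -0.2, 0, 0, 0], [0, 0, -0.2, 0, 0, 0], [0, 0, -0.2, 0, 0, 0], [0, 0, -0.2, 0, 0, 0], [0, 0, -0.2, 0, 0, 0], [0, 0, -0.2, 0, 0, 0], [0, 0, -0.2, 0, 0, 0]]]' --jaw 0.5

```text
t: 31.55
ee_pos: [0.676, 0.0249, 0.2433]
ee_rot: [-0.0, -0.04, 0.999, 0.0]
ft_force: [0.4, -0.5, 0.7]
gripper_width: 0.502
grasp_force: 0.0
```

```bash
cat >> h.py <<'E'
def tilt2(k=6):
    import warnings; warnings.simplefilter('ignore')
    z=np.load('c0.npz')
    for n,R in(('scene',z['V']),('top',z['W'])):
        Us=np.median([cloud(n)[1] for _ in range(k)],0)
        X,Y,Z=beamfit(Us); X0,Y0,Z0=beamfit(R)
        g=lambda X,Y,Z,x,w,y0,y1,a,b:np.median(Z[(abs(X-x)<w)&(Y>y0)&(Y<y1)&(Z>a)&(Z<b)])
        e=[]
        for x in np.arange(.148,.184,.006):
            e.append((g(X,Y,Z,x,.006,-.006,.006,.09,.125)-g(X0,Y0,Z0,x,.006,-.006,.006,.09,.125))/x)
        p=[]
        for y in np.arange(-.115,.116,.01):  # front edge strip of the pan floor, free of parts
            p.append((g(X0,Y0,Z0,-.165,.012,y-.005,y+.005,.1,.145)-g(X,Y,Z,-.165,.012,y-.005,y+.005,.1,.145))/.12)
        print(n,'beam',np.nanmedian(e).round(4),np.nanstd(e).round(4),'pan',np.nanmedian(p).round(4),np.nanstd(p).round(4))
E
python3 - <<'E'
from h import *
tilt2()
mv((.675,.0245,.145,94.6))
E
```

```text
scene beam 0.0076 0.0039 pan 0.007 0.0099
top beam nan nan pan 0.0059 0.0085
at [0.6761 0.0249 0.2433] theta 94.53 t 32.15 F [-0.2  0.3 -0.5] w 42.6 gf 0.0 j6 -0.04
[0.0022, -0.0007, 0.1966, -0.0, -0.0, -0.0008] dist mm 98
```

```bash
python3 - <<'E'
from h import *
z=np.load('c0.npz')
now,Vn=cloud('scene'); tn,Wn=cloud('top')
for n,U in(('c0 scene',z['V']),('c0 top',z['W']),('now scene',Vn),('now top',Wn)):
    X,Y,Z=beamfit(U)
    for a,b in((.09,.185),(.145,.185)):
        m=(X>a)&(X<b)&(abs(Y)<.006)&(Z>.09)&(Z<.125)
        if m.sum()>8: print(n,a,m.sum(),'slope',np.polyfit(X[m],Z[m],1)[0].round(4),'z@.165',np.median(Z[m&(abs(X-.165)<.015)]).round(4))
    m=(X>-.175)&(X<-.07)&(abs(Y)<.11)&(Z>.11)&(Z<.136); print(n,'floor',np.median(Z[m]).round(4),m.sum())
    for y in(.115,-.115):
        pass
A=z['b'][225:300,300:350];B=now[225:300,300:350]
C=np.hstack([cv2.resize(q,None,fx=7,fy=7,interpolation=2) for q in(A,B)]); save(C,'lev.png')
E
```

```text
c0 scene 0.09 111 slope -0.0235 z@.165 0.105
c0 scene 0.145 50 slope -0.0466 z@.165 0.105
c0 scene floor 0.1336 1180
c0 top 0.09 110 slope 0.0051 z@.165 0.1048
c0 top 0.145 45 slope 0.047 z@.165 0.1048
c0 top floor 0.1324 1882
now scene 0.09 77 slope -0.2143 z@.165 0.1073
now scene 0.145 46 slope -0.0202 z@.165 0.1073
now scene floor 0.1326 254
now top floor 0.1322 244
```

View pics/lev.png

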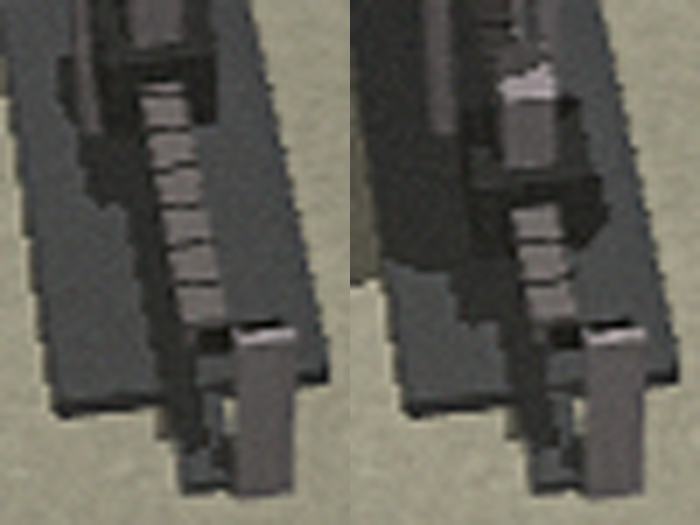

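The initial pan floor reads about 133 mm and the fin sat about 8 mm past its home geometry. So the start picture may not have been level, and I need absolute heights. I'll move the arm aside and measure.

>>> servo_tool --plan '[[[0.1, 0.4, 0, 0, 0, 0], [0.1, 0.4, 0, 0, 0, 0], [0.1, 0.4, 0, 0, 0, 0], [0.1, 0.4, 0, 0, 0, 0], [0.1, 0.4, 0, 0, 0, 0], [0.1, 0.4, 0, 0, 0, 0]]]'

```text
t: 32.85
ee_pos: [0.6098, 0.222, 0.2434]
ee_rot: [0.0, -0.041, 0.999, -0.0]
ft_force: [-0.7, -1.1, 0.9]
gripper_width: 0.497
grasp_force: 0.0
```

```bash
cat >> h.py <<'E'
def absfit(n,U):
    X,Y,Z=beamfit(U)
    md=lambda m:(np.median(Z[m])*1000).round(2) if m.sum()>3 else None
    fl=lambda a,b:(X>a)&(X<b)&(abs(Y)<.11)&(Z>.105)&(Z<.15)
    print(n,'front strip',md(fl(-.174,-.152)),fl(-.174,-.152).sum(),'mid',md(fl(-.14,-.1)),'back strip',md(fl(-.088,-.066)),fl(-.088,-.066).sum())
    for nm,y,h in(('hs',.075,40),('choke',0,48),('cap',-.075,52)):
        m=(abs(X+.12)<.018)&(abs(Y-y)<.02)&(Z>.13+h/1e3-.022)&(Z<.13+h/1e3+.022); v=md(m)
        if v: print('   ',nm,'floor from top',round(v-h,2),m.sum())
    m=(abs(X+.28)<.03)&(abs(Y)<.1)&(abs(Z)<.02); print('    bench',md(m))
    # block edges: points on block top (z .118-.14), wide |Y| in 12..24 mm
    m=(Z>.118)&(Z<.14)&(abs(Y)<.024)&(abs(Y)>.012)&(X>0); 
    if m.sum()>5: print('    block X',(np.percentile(X[m],[3,97])*1000).round(1),m.sum())
    m=(Z>.155)&(Z<.19)&(abs(Y)<.012)&(X>0)
    if m.sum()>5: print('    fin X',(np.percentile(X[m],[3,97])*1000).round(1),'top z',(np.percentile(Z[m],85)*1000).round(1))
E
python3 - <<'E'
from h import *
z=np.load('c0.npz')
absfit('c0 s',z['V']);absfit('c0 t',z['W'])
av=lambda n:np.median([cloud(n)[1] for _ in range(5)],0)
absfit('now s',av('scene'));W=av('top');absfit('now t',W)
X,Y,Z=beamfit(W);m=(X>.145)&(X<.185)&(abs(Y)<.006)&(Z>.09)&(Z<.125);print(np.median(Z[m]),m.sum())
tilt2(4)
E
```

```text
c0 s front strip 134.2 292 mid 134.28 back strip 133.85 338
    bench None
    block X [28.1 70.7] 89
    fin X [36.3 67.5] top z 171.3
c0 t front strip 133.32 513 mid 133.54 back strip 133.48 503
    bench 0.56
    block X [25.5 67.6] 106
    fin X [33.9 61.6] top z 174.2
now s front strip 133.58 49 mid 133.68 back strip 132.93 331
    hs floor from top 131.73 93
    choke floor from top 133.01 100
    cap floor from top 133.12 96
    bench None
    block X [ 96.9 137. ] 98
    fin X [103.2 131.6] top z 169.9
now t front strip 132.3 509 mid 134.84 back strip 132.24 497
    hs floor from top 131.15 75
    choke floor from top 132.4 156
    cap floor from top 132.39 163
    bench 0.47
    block X [ 93.9 135.2] 104
    fin X [101.4 129. ] top z 170.6
0.10656274742623995 44
scene beam 0.0126 0.0049 pan 0.0052 0.0107
top beam 0.004 0.0072 pan 0.0075 0.0071
```

Both cameras agree that the counterpoise started about 8 mm out with the beam at -0.024. True tilt is now about -0.016, so the counterpoise must come in about 5 mm.

```bash
python3 - <<'E'
from h import *
mv((.673,.025,.21,94.6),(.673,.025,.144,94.6))
E
```

```text
at [0.6104 0.2204 0.2433] theta 94.54 t 33.75 F [0.2 0.6 0.6] w 42.3 gf 0.0 j6 0.27
[-0.0939, -0.3996, 0.0666, 0.0, 0.0, -0.0007] dist mm 208
[-0.0939, -0.3996, 0.1986, 0.0, 0.0, -0.0007] dist mm 228
```

>>> servo_tool --plan '[[[-0.094, -0.4, 0, 0, 0, 0], [-0.094, -0.4, 0, 0, 0, 0], [-0.094, -0.4, 0, 0, 0, 0], [-0.094, -0.4, 0, 0, 0, 0], [-0.094, -0.4, 0, 0, 0, 0], [-0.094, -0.4, 0, 0, 0, 0], [-0.094, -0.4, 0, 0, 0, 0], [-0.094, -0.4, 0.06, 0, 0, 0], [-0.094, -0.4, 0.12, 0, 0, 0], [-0.094, -0.4, 0.17, 0, 0, 0], [-0.094, -0.4, 0.198, 0, 0, 0], [-0.094, -0.4, 0.198, 0, 0, 0], [-0.094, -0.4, 0.198, 0, 0, 0], [-0.094, -0.4, 0.198, 0, 0, 0]]]'

```text
t: 35.15
ee_pos: [0.6739, 0.0257, 0.1459]
ee_rot: [0.001, -0.04, 0.999, 0.0]
ft_force: [0.6, -0.6, -0.8]
gripper_width: 0.502
grasp_force: 0.0
```

>>> servo_tool --plan '[[[0, 0, 0, 0, 0, 0], [0, 0, 0, 0, 0, 0], [0, 0, 0, 0, 0, 0], [0, 0, 0, 0, 0, 0], [0, 0, 0, 0, 0, 0], [0, 0, 0, 0, 0, 0]]]' --jaw 1

```text
t: 35.75
ee_pos: [0.6742, 0.0245, 0.1451]
ee_rot: [0.001, -0.039, 0.999, -0.0]
ft_force: [2.9, -1.5, 4.6]
gripper_width: 0.249
grasp_force: 31.3
```

>>> servo_tool --plan '[[[0.003, 0, 0, 0, 0, 0], [0.006, 0, 0, 0, 0, 0], [0.009, 0, 0, 0, 0, 0], [0.012, 0, 0, 0, 0, 0], [0.014, 0, 0, 0, 0, 0], [0.014, 0, 0, 0, 0, 0], [0.014, 0, 0, 0, 0, 0]]]'

```text
t: 36.45
ee_pos: [0.6663, 0.0238, 0.1448]
ee_rot: [0.0, -0.039, 0.999, -0.0]
ft_force: [3.4, -1.3, 5.3]
gripper_width: 0.248
grasp_force: 31.5
```

>>> servo_tool --plan '[[[0, 0, 0, 0, 0, 0], [0, 0, 0, 0, 0, 0], [0, 0, 0, 0, 0, 0], [0, 0, -0.05, 0, 0, 0], [0, 0, -0.12, 0, 0, 0], [0, 0, -0.2, 0, 0, 0], [0.1, 0.4, -0.2, 0, 0, 0], [0.1, 0.4, -0.2, 0, 0, 0], [0.1, 0.4, -0.2, 0, 0, 0], [0.1, 0.4, -0.2, 0, 0, 0], [0.1, 0.4, -0.2, 0, 0, 0], [0.1, 0.4, -0.2, 0, 0, 0], [0.1, 0.4, -0.2, 0, 0, 0], [0.1, 0.4, -0.2, 0, 0, 0], [0.1, 0.4, -0.2, 0, 0, 0]]]' --jaw 0.5

```text
t: 37.95
ee_pos: [0.601, 0.218, 0.2442]
ee_rot: [-0.0, -0.038, 0.999, -0.0]
ft_force: [-1.0, 0.2, 0.2]
gripper_width: 0.501
grasp_force: 0.0
```

```bash
python3 - <<'E'
from h import *
av=lambda n:np.median([cloud(n)[1] for _ in range(6)],0)
absfit('now s',av('scene'));W=av('top');absfit('now t',W)
tilt2(5); mv((.666,.0245,.144,94.6))
E
```

```text
now s front strip 130.06 49 mid 130.76 back strip 129.9 334
    hs floor from top 128.66 93
    choke floor from top 130.1 93
    cap floor from top 129.81 97
    bench None
    block X [ 87.4 129. ] 101
    fin X [ 93.  121.8] top z 172.4
now t front strip 129.17 493 mid 131.66 back strip 129.5 493
    hs floor from top 128.67 73
    choke floor from top 129.04 157
    cap floor from top 129.28 161
    bench 0.66
    block X [ 85.1 126.1] 107
    fin X [ 91.1 119.3] top z 172.5
scene beam 0.0313 0.0036 pan 0.0351 0.0138
top beam 0.0338 0.0071 pan 0.0336 0.0044
at [0.6004 0.2196 0.2443] theta 94.53 t 39.05 F [-0.6 -1.1 -0.2] w 42.5 gf 0.0 j6 0.27
[-0.0999, -0.3993, 0.2007, -0.0, 0.0, -0.0008] dist mm 229
```

>>> servo_tool --plan '[[[-0.1, -0.4, 0, 0, 0, 0], [-0.1, -0.4, 0, 0, 0, 0], [-0.1, -0.4, 0, 0, 0, 0], [-0.1, -0.4, 0, 0, 0, 0], [-0.1, -0.4, 0, 0, 0, 0], [-0.1, -0.4, 0, 0, 0, 0], [-0.1, -0.4, 0, 0, 0, 0], [-0.1, -0.4, 0.06, 0, 0, 0], [-0.1, -0.4, 0.12, 0, 0, 0], [-0.1, -0.4, 0.17, 0, 0, 0], [-0.1, -0.4, 0.2, 0, 0, 0], [-0.1, -0.4, 0.2, 0, 0, 0], [-0.1, -0.4, 0.2, 0, 0, 0], [-0.1, -0.4, 0.2, 0, 0, 0]]]'

```text
t: 40.45
ee_pos: [0.6669, 0.0252, 0.1459]
ee_rot: [0.001, -0.04, 0.999, 0.0]
ft_force: [0.1, 1.1, 0.5]
gripper_width: 0.503
grasp_force: 0.0
```

>>> servo_tool --plan '[[[0, 0, 0, 0, 0, 0], [0, 0, 0, 0, 0, 0], [0, 0, 0, 0, 0, 0], [0, 0, 0, 0, 0, 0], [0, 0, 0, 0, 0, 0], [0, 0, 0, 0, 0, 0], [0, 0, 0, 0, 0, 0]]]' --jaw 1

```text
t: 41.15
ee_pos: [0.6668, 0.0239, 0.145]
ee_rot: [0.001, -0.039, 0.999, -0.0]
ft_force: [2.6, -1.9, 5.0]
gripper_width: 0.252
grasp_force: 31.2
```

>>> servo_tool --plan '[[[-0.003, 0, 0, 0, 0, 0], [-0.006, 0, 0, 0, 0, 0], [-0.009, 0, 0, 0, 0, 0], [-0.01, 0, 0, 0, 0, 0], [-0.01, 0, 0, 0, 0, 0], [-0.01, 0, 0, 0, 0, 0]]]'

```text
t: 41.75
ee_pos: [0.6704, 0.0242, 0.1437]
ee_rot: [-0.001, -0.039, 0.999, -0.0]
ft_force: [-1.3, -4.4, 1.0]
gripper_width: 0.25
grasp_force: 30.7
```

>>> servo_tool --plan '[[[0, 0, 0, 0, 0, 0], [0, 0, 0, 0, 0, 0], [0, 0, 0, 0, 0, 0], [0, 0, -0.05, 0, 0, 0], [0, 0, -0.12, 0, 0, 0], [0, 0, -0.2, 0, 0, 0], [0.1, 0.4, -0.2, 0, 0, 0], [0.1, 0.4, -0.2, 0, 0, 0], [0.1, 0.4, -0.2, 0, 0, 0], [0.1, 0.4, -0.2, 0, 0, 0], [0.1, 0.4, -0.2, 0, 0, 0], [0.1, 0.4, -0.2, 0, 0, 0], [0.1, 0.4, -0.2, 0, 0, 0], [0.1, 0.4, -0.2, 0, 0, 0], [0.1, 0.4, -0.2, 0, 0, 0]]]' --jaw 0.5

```text
t: 43.25
ee_pos: [0.6061, 0.2185, 0.2443]
ee_rot: [0.0, -0.038, 0.999, -0.0]
ft_force: [-0.5, -0.2, -0.6]
gripper_width: 0.502
grasp_force: 0.0
```

```bash
python3 - <<'E'
from h import *
av=lambda n:np.median([cloud(n)[1] for _ in range(8)],0)
absfit('now s',av('scene'));W=av('top');absfit('now t',W)
tilt2(8); mv((.666,.0245,.144,94.6))
E
```

```text
now s front strip 130.85 53 mid 131.23 back strip 130.97 321
    hs floor from top 129.39 94
    choke floor from top 130.71 96
    cap floor from top 130.76 95
    bench None
    block X [ 89.7 131.1] 103
    fin X [ 97.2 124.8] top z 171.8
now t front strip 130.16 502 mid 132.06 back strip 130.19 491
    hs floor from top 129.22 73
    choke floor from top 130.27 157
    cap floor from top 130.45 157
    bench 0.69
    block X [ 87.1 127.9] 105
    fin X [ 94.  122.4] top z 172.4
scene beam 0.0287 0.0051 pan 0.029 0.0065
top beam 0.0241 0.0079 pan 0.0276 0.0055
at [0.6054 0.22   0.2443] theta 94.53 t 44.85 F [-0.4  0.2  0.1] w 42.2 gf 0.0 j6 0.27
[-0.0899, -0.3993, 0.2006, 0.0, -0.0, -0.0008] dist mm 228
```

```bash
python3 - <<'E'
from h import *
a,W=cloud('top');b,V=cloud('scene')
for n,c,h in(('hs',(.432,.0813),.04),('choke',(.438,.0065),.048),('cap',(.444,-.0683),.052)):
    for U in(W,V): print(n,rect(U,c,.042,.13+h-.008,.13+h+.006))
mv((.444,-.0683,.26,4.6),(.444,-.0683,.146,4.6))
E
```

```text
hs n=127 c=(432.4,83.6) 59.7x47.8 long-axis -85.0deg zmed=170.2
hs n=222 c=(433.6,82.7) 58.7x53.0 long-axis -85.8deg zmed=168.8
choke n=263 c=(437.6,9.6) 54.3x44.2 long-axis -87.6deg zmed=177.9
choke n=195 c=(439.2,8.4) 55.6x53.2 long-axis -85.7deg zmed=178.4
cap n=278 c=(442.1,-66.3) 56.9x44.7 long-axis -88.2deg zmed=181.9
cap n=205 c=(445.3,-66.9) 56.7x47.6 long-axis -89.4deg zmed=182.4
at [0.6054 0.22   0.2443] theta 94.53 t 44.95 F [ 0.7 -0.5 -0.3] w 42.4 gf 0.0 j6 0.27
[0.3674, -0.5492, -0.0314, -0.0, -0.0, 0.9992] dist mm 331
[0.3674, -0.5492, 0.1966, -0.0, -0.0, 0.9992] dist mm 345
```

>>> servo_tool --plan '[[[0, 0, -0.03, 0, 0, 0.1], [0, 0, -0.03, 0, 0, 0.2], [0.367, -0.547, -0.03, 0, 0, 1], [0.367, -0.547, -0.03, 0, 0, 1], [0.367, -0.547, -0.03, 0, 0, 1], [0.367, -0.547, -0.03, 0, 0, 1], [0.367, -0.547, -0.03, 0, 0, 1], [0.367, -0.547, -0.03, 0, 0, 1], [0.367, -0.547, -0.03, 0, 0, 1], [0.367, -0.547, -0.03, 0, 0, 1], [0.367, -0.547, -0.03, 0, 0, 1], [0.367, -0.547, -0.03, 0, 0, 1], [0.367, -0.547, -0.03, 0, 0, 1], [0.367, -0.547, -0.03, 0, 0, 1], [0.367, -0.547, -0.03, 0, 0, 1], [0.367, -0.547, -0.03, 0, 0, 1]]]' --jaw 0.15 --force 60

```text
t: 46.55
ee_pos: [0.4442, -0.067, 0.2592]
ee_rot: [-0.0, 0.678, 0.735, -0.0]
ft_force: [0.3, 0.3, -0.3]
gripper_width: 0.849
grasp_force: 0.0
```

```bash
python3 - <<'E'
from h import *
mv((.4435,-.0667,.146,3.5))
E
```

```text
at [ 0.4442 -0.067   0.2592] theta 4.58 t 46.55 F [ 0.3  0.3 -0.3] w 72.1 gf 0.0 j6 1.34
[0.0006, -0.0013, 0.2265, -0.0001, -0.0, 0.012] dist mm 113
```

>>> servo_tool --plan '[[[0, -0.001, 0.07, 0, 0, 0], [0, -0.001, 0.14, 0, 0, 0], [0, -0.001, 0.19, 0, 0, 0], [0, -0.001, 0.226, 0, 0, 0], [0, -0.001, 0.226, 0, 0, 0], [0, -0.001, 0.226, 0, 0, 0]]]'

```text
t: 47.15
ee_pos: [0.4437, -0.0671, 0.1465]
ee_rot: [-0.0, 0.678, 0.735, -0.0]
ft_force: [0.2, -1.0, 0.6]
gripper_width: 0.851
grasp_force: 0.0
```

>>> servo_tool --plan '[[[0, 0, 0, 0, 0, 0], [0, 0, 0, 0, 0, 0], [0, 0, 0, 0, 0, 0], [0, 0, 0, 0, 0, 0], [0, 0, 0, 0, 0, 0], [0, 0, 0, 0, 0, 0], [0, 0, -0.03, 0, 0, 0], [0, 0, -0.08, 0, 0, 0], [0, 0, -0.16, 0, 0, 0], [0, 0, -0.24, 0, 0, 0], [0, 0, -0.24, 0, 0, 0], [0, 0, -0.24, 0, 0, 0], [0, 0, -0.24, 0, 0, 0], [0, 0, -0.24, 0, 0, 0]]]' --jaw 1

```text
t: 48.55
ee_pos: [0.4422, -0.067, 0.2645]
ee_rot: [-0.002, 0.679, 0.735, -0.001]
ft_force: [0.0, 0.2, -2.2]
gripper_width: 0.507
grasp_force: 64.7
```

```bash
python3 - <<'E'
from h import *
mv((.4394,-.376,.265,23.7),(.4394,-.376,.02,23.7))
E
```

```text
at [ 0.4422 -0.067   0.2645] theta 4.53 t 48.55 F [ 0.   0.2 -2.2] w 43.1 gf 64.7 j6 1.34
[-0.6157, -0.0545, -0.0014, -0.0024, -0.001, -0.213] dist mm 309
[-0.6161, -0.0526, 0.4886, -0.0024, -0.001, -0.213] dist mm 394
```

>>> servo_tool --plan '[[[-0.616, -0.053, 0, 0, 0, -0.213], [-0.616, -0.053, 0, 0, 0, -0.213], [-0.616, -0.053, 0, 0, 0, -0.213], [-0.616, -0.053, 0, 0, 0, -0.213], [-0.616, -0.053, 0, 0, 0, -0.213], [-0.616, -0.053, 0, 0, 0, -0.213], [-0.616, -0.053, 0, 0, 0, -0.213], [-0.616, -0.053, 0, 0, 0, -0.213], [-0.616, -0.053, 0.1, 0, 0, -0.213], [-0.616, -0.053, 0.2, 0, 0, -0.213], [-0.616, -0.053, 0.3, 0, 0, -0.213], [-0.616, -0.053, 0.3, 0, 0, -0.213], [-0.616, -0.053, 0.3, 0, 0, -0.213], [-0.616, -0.053, 0.3, 0, 0, -0.213]]]'

```text
t: 49.95
ee_pos: [0.4435, -0.3774, 0.119]
ee_rot: [0.002, 0.547, 0.837, -0.0]
ft_force: [-0.3, 0.6, -1.0]
gripper_width: 0.503
grasp_force: 64.4
```

```bash
python3 - <<'E'
from h import *
mv((.4394,-.376,.02,23.7))
a,W=cloud('top');b,V=cloud('scene')
for U in(W,V):print(rect(U,(.57,-.37),.12,.083,.095),rect(U,(.6,-.354),.04,.11,.14))
C=np.hstack([cv2.resize(a[130:265,375:495],None,fx=3.3,fy=3.3,interpolation=2),cv2.resize(b[165:300,160:280],None,fx=3.3,fy=3.3,interpolation=2)]);save(C,'tr.png')
E
```

```text
at [ 0.4435 -0.3774  0.119 ] theta 23.73 t 49.95 F [-0.3  0.6 -1. ] w 42.8 gf 64.4 j6 0.45
[0.0067, -0.0067, 0.198, 0.0014, 0.0026, 0.0004] dist mm 99
n=304 c=(585.0,-366.5) 208.6x20.2 long-axis 32.9deg zmed=87.9 n=40 c=(601.2,-354.7) 17.4x17.2 long-axis -84.8deg zmed=131.0
n=300 c=(574.2,-376.0) 238.6x21.3 long-axis 31.7deg zmed=88.4 n=58 c=(604.5,-356.4) 22.5x17.5 long-axis 35.6deg zmed=128.0
```

View pics/tr.png

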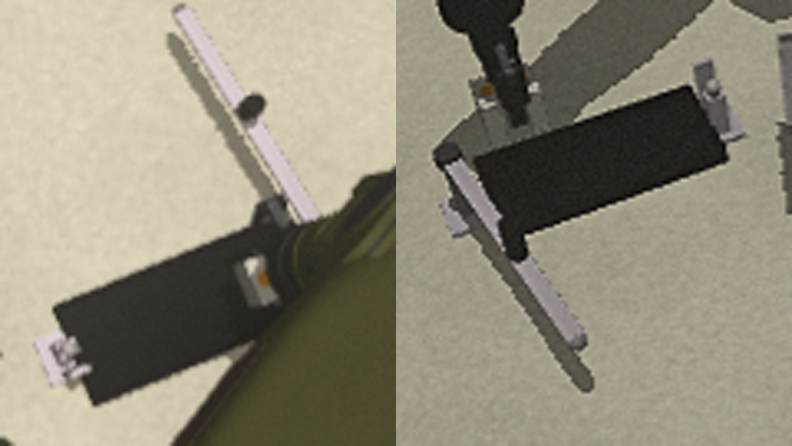

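The crop shows the capacitor above the tray's hinge end, clear of the bar. Lowering it.

>>> servo_tool --plan '[[[0.005, -0.005, 0.05, 0, 0, 0], [0.005, -0.005, 0.1, 0, 0, 0], [0.005, -0.005, 0.14, 0, 0, 0], [0.005, -0.005, 0.17, 0, 0, 0], [0.005, -0.005, 0.185, 0, 0, 0], [0.005, -0.005, 0.197, 0, 0, 0], [0.005, -0.005, 0.197, 0, 0, 0], [0.005, -0.005, 0.197, 0, 0, 0]]]'

```text
t: 50.85
ee_pos: [0.4392, -0.3759, 0.0224]
ee_rot: [0.002, 0.547, 0.837, -0.0]
ft_force: [-5.5, 4.6, 18.2]
gripper_width: 0.508
grasp_force: 67.0
```

>>> servo_tool --plan '[[[0, 0, 0, 0, 0, 0], [0, 0, 0, 0, 0, 0], [0, 0, 0, 0, 0, 0], [0, 0, 0, 0, 0, 0], [0, 0, -0.05, 0, 0, 0], [0, 0, -0.12, 0, 0, 0], [0, 0, -0.22, 0, 0, 0], [0, 0, -0.32, 0, 0, 0], [0, 0, -0.42, 0, 0, 0], [0, 0, -0.48, 0, 0, 0], [0, 0, -0.48, 0, 0, 0], [0, 0, -0.48, 0, 0, 0]]]' --jaw 0.3

```text
t: 52.05
ee_pos: [0.4386, -0.3754, 0.2581]
ee_rot: [0.001, 0.547, 0.837, -0.0]
ft_force: [-1.4, 0.3, -0.5]
gripper_width: 0.699
grasp_force: 0.0
```

```bash
python3 - <<'E'
from h import *
a,W=cloud('top');b,V=cloud('scene')
for U in(W,V):
  print('choke',rect(U,(.438,.008),.042,.185,.2)); print('hs',rect(U,(.433,.083),.042,.176,.192)); print('cap',rect(U,(.439,-.376),.05,.048,.065))
mv((.438,.009,.26,4.6),(.438,.009,.156,4.6))
E
```

```text
choke n=194 c=(438.0,9.6) 53.4x42.0 long-axis -88.5deg zmed=187.9
hs n=114 c=(432.1,83.3) 58.9x48.3 long-axis -84.3deg zmed=179.5
cap n=232 c=(440.2,-373.8) 61.1x41.3 long-axis -66.9deg zmed=56.1
choke n=149 c=(440.2,8.7) 55.7x46.1 long-axis -83.6deg zmed=187.7
hs n=162 c=(435.5,83.6) 59.5x57.6 long-axis -82.7deg zmed=178.7
cap n=199 c=(440.7,-374.8) 57.8x51.4 long-axis -65.2deg zmed=56.4
at [ 0.4375 -0.3744  0.256 ] theta 23.7 t 52.15 F [ 0.2 -1.2  0.6] w 59.2 gf 0.0 j6 0.45
[0.7018, 0.3091, -0.0063, -0.0012, -0.0017, 0.2122] dist mm 383
[0.7012, 0.3094, 0.2017, -0.0012, -0.0017, 0.2122] dist mm 396
```

>>> servo_tool --plan '[[[0.702, 0.309, 0, 0, 0, 0.212], [0.702, 0.309, 0, 0, 0, 0.212], [0.702, 0.309, 0, 0, 0, 0.212], [0.702, 0.309, 0, 0, 0, 0.212], [0.702, 0.309, 0, 0, 0, 0.212], [0.702, 0.309, 0, 0, 0, 0.212], [0.702, 0.309, 0, 0, 0, 0.212], [0.702, 0.309, 0, 0, 0, 0.212], [0.702, 0.309, 0, 0, 0, 0.212], [0.702, 0.309, 0, 0, 0, 0.212], [0.702, 0.309, 0, 0, 0, 0.212], [0.702, 0.309, 0, 0, 0, 0.212]]]' --jaw 0.15

```text
t: 53.35
ee_pos: [0.4384, 0.0073, 0.2572]
ee_rot: [-0.0, 0.679, 0.734, -0.001]
ft_force: [-0.6, -0.2, -0.2]
gripper_width: 0.852
grasp_force: 0.0
```

```bash
python3 - <<'E'
from h import *
mv((.4383,.009,.151,4.6))
E
```

```text
at [0.4384 0.0073 0.2572] theta 4.5 t 53.35 F [-0.6 -0.2 -0.2] w 72.4 gf 0.0 j6 1.51
[0.0034, 0.0004, 0.2125, -0.0008, 0.0001, -0.0011] dist mm 106
```

>>> servo_tool --plan '[[[0.002, 0, 0.07, 0, 0, 0], [0.002, 0, 0.13, 0, 0, 0], [0.002, 0, 0.18, 0, 0, 0], [0.002, 0, 0.212, 0, 0, 0], [0.002, 0, 0.212, 0, 0, 0], [0.002, 0, 0.212, 0, 0, 0]]]'

```text
t: 53.95
ee_pos: [0.4386, 0.0086, 0.152]
ee_rot: [-0.0, 0.679, 0.735, -0.0]
ft_force: [1.1, -0.6, 0.1]
gripper_width: 0.849
grasp_force: 0.0
```

>>> servo_tool --plan '[[[0, 0, 0, 0, 0, 0], [0, 0, 0, 0, 0, 0], [0, 0, 0, 0, 0, 0], [0, 0, 0, 0, 0, 0], [0, 0, 0, 0, 0, 0], [0, 0, 0, 0, 0, 0], [0, 0, -0.03, 0, 0, 0], [0, 0, -0.08, 0, 0, 0], [0, 0, -0.16, 0, 0, 0], [0, 0, -0.22, 0, 0, 0], [0, 0, -0.22, 0, 0, 0], [0, 0, -0.22, 0, 0, 0], [0, 0, -0.22, 0, 0, 0]]]' --jaw 1

```text
t: 55.25
ee_pos: [0.4372, 0.0095, 0.2601]
ee_rot: [-0.001, 0.678, 0.735, -0.001]
ft_force: [0.0, 0.3, -1.8]
gripper_width: 0.504
grasp_force: 62.5
```

```bash
python3 - <<'E'
from h import *
mv((.4105,-.310,.26,23.7),(.4105,-.310,.02,23.7))
E
```

```text
at [0.4372 0.0095 0.2601] theta 4.63 t 55.25 F [ 0.   0.3 -1.8] w 42.9 gf 62.5 j6 1.51
[-0.6326, -0.1048, 0.0003, -0.0022, -0.0006, -0.2119] dist mm 321
[-0.6328, -0.1031, 0.4803, -0.0022, -0.0006, -0.2119] dist mm 401
```

>>> servo_tool --plan '[[[-0.633, -0.103, 0, 0, 0, -0.212], [-0.633, -0.103, 0, 0, 0, -0.212], [-0.633, -0.103, 0, 0, 0, -0.212], [-0.633, -0.103, 0, 0, 0, -0.212], [-0.633, -0.103, 0, 0, 0, -0.212], [-0.633, -0.103, 0, 0, 0, -0.212], [-0.633, -0.103, 0, 0, 0, -0.212], [-0.633, -0.103, 0, 0, 0, -0.212], [-0.633, -0.103, 0, 0, 0, -0.212], [-0.633, -0.103, 0.1, 0, 0, -0.212], [-0.633, -0.103, 0.2, 0, 0, -0.212], [-0.633, -0.103, 0.28, 0, 0, -0.212], [-0.633, -0.103, 0.28, 0, 0, -0.212], [-0.633, -0.103, 0.28, 0, 0, -0.212], [-0.633, -0.103, 0.28, 0, 0, -0.212]]]'

```text
t: 56.75
ee_pos: [0.4145, -0.3107, 0.1241]
ee_rot: [0.002, 0.546, 0.838, -0.0]
ft_force: [0.7, 0.8, -1.3]
gripper_width: 0.507
grasp_force: 62.3
```

```bash
python3 - <<'E'
from h import *
mv((.4105,-.310,.019,23.7))
E
```

```text
at [ 0.4145 -0.3107  0.1241] theta 23.76 t 56.75 F [ 0.7  0.8 -1.3] w 43.1 gf 62.3 j6 0.51
[0.0052, -0.0072, 0.2102, 0.0013, 0.0021, 0.0007] dist mm 105
```

>>> servo_tool --plan '[[[0.004, -0.006, 0.06, 0, 0, 0], [0.004, -0.006, 0.12, 0, 0, 0], [0.004, -0.006, 0.16, 0, 0, 0], [0.004, -0.006, 0.185, 0, 0, 0], [0.004, -0.006, 0.2, 0, 0, 0], [0.004, -0.006, 0.208, 0, 0, 0], [0.004, -0.006, 0.208, 0, 0, 0], [0.004, -0.006, 0.208, 0, 0, 0]]]'

```text
t: 57.55
ee_pos: [0.4102, -0.3103, 0.019]
ee_rot: [0.001, 0.547, 0.837, -0.0]
ft_force: [0.8, -0.2, -0.7]
gripper_width: 0.507
grasp_force: 62.6
```

>>> servo_tool --plan '[[[0, 0, 0, 0, 0, 0], [0, 0, 0, 0, 0, 0], [0, 0, 0, 0, 0, 0], [0, 0, 0, 0, 0, 0], [0, 0, -0.05, 0, 0, 0], [0, 0, -0.12, 0, 0, 0], [0, 0, -0.22, 0, 0, 0], [0, 0, -0.32, 0, 0, 0], [0, 0, -0.42, 0, 0, 0], [0, 0, -0.48, 0, 0, 0], [0, 0, -0.48, 0, 0, 0], [0, 0, -0.48, 0, 0, 0]]]' --jaw 0.3

```text
t: 58.75
ee_pos: [0.4094, -0.3098, 0.2583]
ee_rot: [0.001, 0.547, 0.837, -0.0]
ft_force: [-0.1, 0.4, -0.8]
gripper_width: 0.697
grasp_force: 0.0
```

```bash
python3 - <<'E'
from h import *
a,W=cloud('top');b,V=cloud('scene')
for U in(W,V):
  print('hs',rect(U,(.433,.083),.042,.174,.195)); print('cap',rect(U,(.439,-.376),.05,.051,.065)); print('choke',rect(U,(.4105,-.31),.035,.045,.06))
mv((.4335,.083,.26,4.6),(.4335,.083,.151,4.6))
E
```

```text
hs n=146 c=(433.3,83.8) 59.6x47.7 long-axis -87.2deg zmed=184.0
cap 4
choke n=199 c=(411.7,-310.1) 54.0x40.4 long-axis -64.9deg zmed=52.2
hs n=248 c=(434.6,83.5) 61.1x54.8 long-axis -85.0deg zmed=183.6
cap n=189 c=(437.3,-365.7) 76.3x49.2 long-axis -66.7deg zmed=56.3
choke n=177 c=(411.8,-310.3) 55.4x51.4 long-axis -65.8deg zmed=52.5
at [ 0.4083 -0.3089  0.2563] theta 23.7 t 58.85 F [-0.2  0.1 -0.2] w 59.4 gf 0.0 j6 0.51
[0.6975, 0.3612, -0.0062, -0.0011, -0.0014, 0.2122] dist mm 393
[0.697, 0.3615, 0.2118, -0.0011, -0.0014, 0.2122] dist mm 407
```

>>> servo_tool --plan '[[[0.697, 0.3615, 0, 0, 0, 0.212], [0.697, 0.3615, 0, 0, 0, 0.212], [0.697, 0.3615, 0, 0, 0, 0.212], [0.697, 0.3615, 0, 0, 0, 0.212], [0.697, 0.3615, 0, 0, 0, 0.212], [0.697, 0.3615, 0, 0, 0, 0.212], [0.697, 0.3615, 0, 0, 0, 0.212], [0.697, 0.3615, 0, 0, 0, 0.212], [0.697, 0.3615, 0, 0, 0, 0.212], [0.697, 0.3615, 0, 0, 0, 0.212], [0.697, 0.3615, 0, 0, 0, 0.212], [0.697, 0.3615, 0, 0, 0, 0.212]]]' --jaw 0.15

```text
t: 60.05
ee_pos: [0.4342, 0.0807, 0.2573]
ee_rot: [-0.0, 0.679, 0.734, -0.001]
ft_force: [-0.1, -0.1, -0.1]
gripper_width: 0.85
grasp_force: 0.0
```

```bash
python3 - <<'E'
from h import *
mv((.4335,.083,.151,4.6))
E
```

```text
at [0.4342 0.0807 0.2573] theta 4.47 t 60.05 F [-0.1 -0.1 -0.1] w 72.3 gf 0.0 j6 1.68
[0.0048, -0.0007, 0.2125, -0.0009, 0.0003, -0.0014] dist mm 106
```

>>> servo_tool --plan '[[[0.003, 0, 0.07, 0, 0, 0], [0.003, 0, 0.13, 0, 0, 0], [0.003, 0, 0.18, 0, 0, 0], [0.003, 0, 0.212, 0, 0, 0], [0.003, 0, 0.212, 0, 0, 0], [0.003, 0, 0.212, 0, 0, 0]]]'

```text
t: 60.65
ee_pos: [0.4345, 0.0826, 0.152]
ee_rot: [-0.0, 0.679, 0.734, -0.0]
ft_force: [0.8, 0.1, -0.1]
gripper_width: 0.852
grasp_force: 0.0
```

>>> servo_tool --plan '[[[0, 0, 0, 0, 0, 0], [0, 0, 0, 0, 0, 0], [0, 0, 0, 0, 0, 0], [0, 0, 0, 0, 0, 0], [0, 0, 0, 0, 0, 0], [0, 0, 0, 0, 0, 0], [0, 0, -0.03, 0, 0, 0], [0, 0, -0.08, 0, 0, 0], [0, 0, -0.16, 0, 0, 0], [0, 0, -0.22, 0, 0, 0], [0, 0, -0.22, 0, 0, 0], [0, 0, -0.22, 0, 0, 0], [0, 0, -0.22, 0, 0, 0]]]' --jaw 1

```text
t: 61.95
ee_pos: [0.4332, 0.0836, 0.2602]
ee_rot: [-0.001, 0.678, 0.735, -0.001]
ft_force: [0.0, 0.5, -2.5]
gripper_width: 0.552
grasp_force: 64.4
```

```bash
python3 - <<'E'
from h import *
mv((.3816,-.244,.26,23.7),(.3816,-.244,.013,23.7))
E
```

```text
at [0.4332 0.0836 0.2602] theta 4.63 t 61.95 F [ 0.   0.5 -2.5] w 47.0 gf 64.4 j6 1.68
[-0.6448, -0.1559, 0.001, -0.0021, -0.0003, -0.2119] dist mm 332
[-0.6447, -0.1543, 0.495, -0.0021, -0.0003, -0.2119] dist mm 414
```

>>> servo_tool --plan '[[[-0.645, -0.155, 0, 0, 0, -0.212], [-0.645, -0.155, 0, 0, 0, -0.212], [-0.645, -0.155, 0, 0, 0, -0.212], [-0.645, -0.155, 0, 0, 0, -0.212], [-0.645, -0.155, 0, 0, 0, -0.212], [-0.645, -0.155, 0, 0, 0, -0.212], [-0.645, -0.155, 0, 0, 0, -0.212], [-0.645, -0.155, 0, 0, 0, -0.212], [-0.645, -0.155, 0, 0, 0, -0.212], [-0.645, -0.155, 0.1, 0, 0, -0.212], [-0.645, -0.155, 0.2, 0, 0, -0.212], [-0.645, -0.155, 0.28, 0, 0, -0.212], [-0.645, -0.155, 0.28, 0, 0, -0.212], [-0.645, -0.155, 0.28, 0, 0, -0.212], [-0.645, -0.155, 0.28, 0, 0, -0.212]]]'

```text
t: 63.45
ee_pos: [0.3851, -0.2443, 0.1239]
ee_rot: [0.002, 0.546, 0.838, 0.0]
ft_force: [0.5, -0.4, -0.6]
gripper_width: 0.553
grasp_force: 64.0
```

```bash
python3 - <<'E'
from h import *
mv((.3816,-.244,.014,23.7))
E
```

```text
at [ 0.3851 -0.2443  0.1239] theta 23.78 t 63.45 F [ 0.5 -0.4 -0.6] w 47.0 gf 64.0 j6 0.59
[0.0041, -0.0066, 0.2198, 0.0014, 0.0019, 0.0009] dist mm 110
```

>>> servo_tool --plan '[[[0.003, -0.005, 0.06, 0, 0, 0], [0.003, -0.005, 0.12, 0, 0, 0], [0.003, -0.005, 0.165, 0, 0, 0], [0.003, -0.005, 0.195, 0, 0, 0], [0.003, -0.005, 0.21, 0, 0, 0], [0.003, -0.005, 0.218, 0, 0, 0], [0.003, -0.005, 0.218, 0, 0, 0], [0.003, -0.005, 0.218, 0, 0, 0]]]'

```text
t: 64.25
ee_pos: [0.3814, -0.2442, 0.0139]
ee_rot: [0.001, 0.547, 0.837, 0.0]
ft_force: [1.2, 0.7, -1.7]
gripper_width: 0.553
grasp_force: 64.3
```

>>> servo_tool --plan '[[[0, 0, 0, 0, 0, 0], [0, 0, 0, 0, 0, 0], [0, 0, 0, 0, 0, 0], [0, 0, 0, 0, 0, 0], [0, 0, -0.05, 0, 0, 0], [0, 0, -0.12, 0, 0, 0], [0, 0, -0.22, 0, 0, 0], [0, 0, -0.32, 0, 0, 0], [0, 0, -0.42, 0, 0, 0], [0, 0, -0.48, 0, 0, 0], [0, 0, -0.48, 0, 0, 0], [0, 0, -0.48, 0, 0, 0]]]' --jaw 0.3

```text
t: 65.45
ee_pos: [0.3806, -0.2438, 0.2532]
ee_rot: [0.001, 0.547, 0.837, -0.0]
ft_force: [0.5, 0.9, -0.5]
gripper_width: 0.701
grasp_force: 0.0
```

```bash
python3 - <<'E'
from h import *
a,W=cloud('top');b,V=cloud('scene')
for U in(W,V):
  print('hs',rect(U,(.3816,-.244),.036,.034,.05)); print('cap',rect(U,(.439,-.376),.036,.051,.065)); print('choke',rect(U,(.4105,-.31),.035,.045,.06)); print('fin',rect(U,(.675,.025),.05,.13,.185))
absfit('s',V);absfit('t',W)
mv((.675,.0255,.256,94.6))
E
```

```text
hs n=84 c=(381.0,-241.7) 56.2x45.1 long-axis -66.7deg zmed=43.3
cap 0
choke 0
fin n=84 c=(671.0,25.2) 32.6x18.8 long-axis 1.0deg zmed=155.7
hs n=203 c=(381.7,-244.5) 58.9x58.3 long-axis -66.5deg zmed=42.6
cap n=177 c=(439.4,-375.2) 57.7x49.2 long-axis -65.6deg zmed=56.5
choke n=177 c=(412.3,-310.2) 55.4x52.0 long-axis -66.0deg zmed=52.2
fin n=111 c=(675.0,25.2) 29.6x22.6 long-axis 3.9deg zmed=155.2
s front strip 145.71 300 mid 145.6 back strip 145.38 328
    hs floor from top 108.93 17
    bench None
    fin X [103.1 131.1] top z 159.9
t front strip 144.65 483 mid 144.89 back strip 144.47 475
    hs floor from top 109.21 24
    bench 0.44
    block X [  5.3 122.3] 10
    fin X [101.5 128.5] top z 161.7
at [ 0.3794 -0.2431  0.2514] theta 23.7 t 65.55 F [-0.1 -0.   0. ] w 59.7 gf 0.0 j6 0.59
[0.2542, 0.7572, -0.0098, 0.0001, -0.0019, -0.7877] dist mm 399
```

>>> servo_tool --plan '[[[0.254, 0.748, 0, 0, 0, -0.788], [0.254, 0.748, 0, 0, 0, -0.788], [0.254, 0.748, 0, 0, 0, -0.788], [0.254, 0.748, 0, 0, 0, -0.788], [0.254, 0.748, 0, 0, 0, -0.788], [0.254, 0.748, 0, 0, 0, -0.788], [0.254, 0.748, 0, 0, 0, -0.788], [0.254, 0.748, 0, 0, 0, -0.788], [0.254, 0.748, 0, 0, 0, -0.788], [0.254, 0.748, 0, 0, 0, -0.788], [0.254, 0.748, 0.1, 0, 0, -0.788], [0.254, 0.748, 0.1, 0, 0, -0.788], [0.254, 0.748, 0.1, 0, 0, -0.788]]]' --jaw 0.4

```text
t: 66.85
ee_pos: [0.6695, 0.0222, 0.2014]
ee_rot: [-0.003, -0.04, 0.999, -0.0]
ft_force: [1.2, 0.2, 0.8]
gripper_width: 0.603
grasp_force: 0.0
```

```bash
python3 - <<'E'
from h import *
mv((.670,.0252,.131,94.6))
E
```

```text
at [0.6695 0.0222 0.2014] theta 94.53 t 66.85 F [1.2 0.2 0.8] w 51.3 gf 0.0 j6 -0.05
[-0.0021, 0.0059, 0.1407, 0.0001, -0.0033, -0.0008] dist mm 70
```

>>> servo_tool --plan '[[[0, 0.005, 0.05, 0, 0, 0], [0, 0.005, 0.09, 0, 0, 0], [0, 0.005, 0.12, 0, 0, 0], [0, 0.005, 0.139, 0, 0, 0], [0, 0.005, 0.139, 0, 0, 0], [0, 0.005, 0.139, 0, 0, 0]]]'

```text
t: 67.45
ee_pos: [0.6729, 0.0253, 0.1353]
ee_rot: [0.002, -0.04, 0.999, 0.0]
ft_force: [-1.1, 0.7, 0.3]
gripper_width: 0.601
grasp_force: 0.0
```

>>> servo_tool --plan '[[[0, 0, 0, 0, 0, 0], [0, 0, 0, 0, 0, 0], [0, 0, 0, 0, 0, 0], [0, 0, 0, 0, 0, 0], [0, 0, 0, 0, 0, 0], [0, 0, 0, 0, 0, 0]]]' --jaw 1 --force 25

```text
t: 68.05
ee_pos: [0.6726, 0.0244, 0.1347]
ee_rot: [0.001, -0.04, 0.999, -0.001]
ft_force: [1.3, -5.5, 5.7]
gripper_width: 0.25
grasp_force: 29.8
```

>>> servo_tool --plan '[[[0.01, 0, -0.001, 0, 0, 0], [0.02, 0, -0.002, 0, 0, 0], [0.03, 0, -0.004, 0, 0, 0], [0.04, 0, -0.005, 0, 0, 0], [0.05, 0, -0.006, 0, 0, 0], [0.06, 0, -0.007, 0, 0, 0], [0.07, 0, -0.008, 0, 0, 0], [0.08, 0, -0.01, 0, 0, 0], [0.09, 0, -0.012, 0, 0, 0], [0.1, 0, -0.014, 0, 0, 0], [0.11, 0, -0.016, 0, 0, 0], [0.12, 0, -0.018, 0, 0, 0], [0.12, 0, -0.018, 0, 0, 0], [0.12, 0, -0.018, 0, 0, 0]]]'

```text
t: 69.45
ee_pos: [0.6132, 0.0195, 0.1431]
ee_rot: [0.002, -0.04, 0.999, -0.001]
ft_force: [2.3, -4.5, 1.5]
gripper_width: 0.251
grasp_force: 29.2
```

```bash
python3 - <<'E'
from h import *
a,W=cloud('top');b,V=cloud('scene')
absfit('s',V);absfit('t',W);mv((.6,.0195,.145,94.6))
E
```

```text
s front strip 143.19 173 mid 142.81 back strip 142.85 196
    bench None
    block X [35.9 73.6] 68
    fin X [44.4 74.1] top z 168.2
t front strip 142.53 102 mid 141.91 back strip 142.51 115
    bench 1.36
at [0.6133 0.0195 0.1431] theta 94.59 t 69.55 F [ 2.1 -4.9  2.4] w 21.1 gf 29.2 j6 -0.05
[0.0264, 0.0021, -0.0039, -0.0016, 0.0021, -0.0001] dist mm 13
```

>>> servo_tool --plan '[[[0.006, 0, -0.002, 0, 0, 0], [0.012, 0, -0.004, 0, 0, 0], [0.018, 0, -0.006, 0, 0, 0], [0.024, 0, -0.008, 0, 0, 0], [0.03, 0, -0.01, 0, 0, 0], [0.034, 0, -0.01, 0, 0, 0], [0.038, 0, -0.01, 0, 0, 0], [0.038, 0, -0.01, 0, 0, 0]]]'

```text
t: 70.35
ee_pos: [0.596, 0.0181, 0.1484]
ee_rot: [0.003, -0.04, 0.999, -0.001]
ft_force: [4.9, -4.9, 0.1]
gripper_width: 0.254
grasp_force: 28.9
```

>>> servo_tool --plan '[[[0.006, 0, 0, 0, 0, 0], [0.012, 0, 0, 0, 0, 0], [0.016, 0, 0, 0, 0, 0], [0.016, 0, 0, 0, 0, 0]]]'

```text
t: 70.75
ee_pos: [0.5917, 0.0177, 0.1503]
ee_rot: [0.007, -0.04, 0.999, -0.001]
ft_force: [9.3, -5.3, 4.2]
gripper_width: 0.252
grasp_force: 29.4
```

>>> servo_tool --plan '[[[0, 0, 0, 0, 0, 0], [0, 0, 0, 0, 0, 0], [0, 0, 0, 0, 0, 0], [0, 0, -0.05, 0, 0, 0], [0, 0, -0.12, 0, 0, 0], [0, 0, -0.2, 0, 0, 0], [-0.1, 0.4, -0.2, 0, 0, 0], [-0.1, 0.4, -0.2, 0, 0, 0], [-0.1, 0.4, -0.2, 0, 0, 0], [-0.1, 0.4, -0.2, 0, 0, 0], [-0.1, 0.4, -0.2, 0, 0, 0], [-0.1, 0.4, -0.2, 0, 0, 0], [-0.1, 0.4, -0.2, 0, 0, 0], [-0.1, 0.4, -0.2, 0, 0, 0], [-0.1, 0.4, -0.2, 0, 0, 0]]]' --jaw 0.5

```text
t: 72.25
ee_pos: [0.6184, 0.2202, 0.2476]
ee_rot: [-0.0, -0.039, 0.999, -0.0]
ft_force: [-0.6, -1.0, 0.1]
gripper_width: 0.501
grasp_force: 0.0
```

```bash
python3 - <<'E'
from h import *
av=lambda n:np.median([cloud(n)[1] for _ in range(4)],0)
V=av('scene');W=av('top')
absfit('s',V);absfit('t',W);tilt2(3);mv((.6,.0195,.145,94.6))
for U in(W,V):
    print('bar',rect(U,(.585,-.364),.16,.083,.095),'knob',rect(U,(.6,-.354),.04,.11,.14))
    print('hs',rect(U,(.3816,-.244),.036,.034,.05)); print('cap',rect(U,(.439,-.376),.036,.051,.065)); print('choke',rect(U,(.4105,-.31),.035,.045,.06))
E
```

```text
s front strip 131.47 292 mid 131.33 back strip 131.46 333
    bench None
    block X [21.7 62. ] 95
    fin X [28.3 55.7] top z 171.7
t front strip 130.52 509 mid 130.67 back strip 130.65 505
    bench 0.63
    block X [19.2 60.6] 108
    fin X [25.2 54.4] top z 172.6
scene beam 0.0248 0.0039 pan 0.0226 0.0077
top beam 0.0242 0.0085 pan 0.0225 0.009
at [0.6185 0.2219 0.2473] theta 94.63 t 72.95 F [ 0.5 -0.6  0.3] w 42.1 gf 0.0 j6 0.26
[0.0695, -0.4006, 0.2046, -0.0, -0.0, 0.0003] dist mm 228
bar n=505 c=(581.5,-368.1) 293.3x24.4 long-axis 33.5deg zmed=88.1 knob n=38 c=(602.2,-354.8) 17.5x17.0 long-axis 47.2deg zmed=131.3
hs n=109 c=(382.2,-243.9) 61.1x45.0 long-axis -65.6deg zmed=44.4
cap n=223 c=(439.8,-373.7) 58.6x41.2 long-axis -65.6deg zmed=56.3
choke n=206 c=(411.5,-309.8) 55.4x40.4 long-axis -64.8deg zmed=51.9
bar n=403 c=(580.6,-368.8) 294.9x24.8 long-axis 33.1deg zmed=88.8 knob n=58 c=(604.2,-356.5) 18.3x17.6 long-axis 47.0deg zmed=128.3
hs n=203 c=(382.5,-244.1) 59.3x50.0 long-axis -64.4deg zmed=43.1
cap n=182 c=(439.4,-374.9) 57.7x44.8 long-axis -66.8deg zmed=56.7
choke n=176 c=(411.0,-311.0) 55.2x47.5 long-axis -64.6deg zmed=52.8
```

The counterpoise is home (block centre at 40 mm, pan floor at 130 mm, beam level) and all parts stand in the tray. Next is the keeper.

```bash
python3 - <<'E'
from h import *
mv((.6,-.2,.25,122),)
E
```

```text
at [0.6185 0.2219 0.2473] theta 94.63 t 72.95 F [ 0.5 -0.6  0.3] w 42.1 gf 0.0 j6 0.26
[0.1049, -0.8381, -0.0054, 0.0, -0.0, -0.3041] dist mm 422
```

>>> servo_tool --plan '[[[0.105, -0.838, -0.005, 0, 0, -0.304], [0.105, -0.838, -0.005, 0, 0, -0.304], [0.105, -0.838, -0.005, 0, 0, -0.304], [0.105, -0.838, -0.005, 0, 0, -0.304], [0.105, -0.838, -0.005, 0, 0, -0.304], [0.105, -0.838, -0.005, 0, 0, -0.304], [0.105, -0.838, -0.005, 0, 0, -0.304], [0.105, -0.838, -0.005, 0, 0, -0.304], [0.105, -0.838, -0.005, 0, 0, -0.304], [0.105, -0.838, -0.005, 0, 0, -0.304]]]' --jaw 0.4

```text
t: 73.95
ee_pos: [0.5996, -0.204, 0.2495]
ee_rot: [-0.0, -0.273, 0.962, -0.001]
ft_force: [0.3, 0.7, -0.4]
gripper_width: 0.6
grasp_force: 0.0
```

```bash
python3 - <<'E'
from h import *
mv((.6025,-.355,.25,122),(.6025,-.355,.17,122),(.6025,-.355,.097,122))
E
```

```text
at [ 0.5996 -0.204   0.2495] theta 121.68 t 73.95 F [ 0.3  0.7 -0.4] w 51.0 gf 0.0 j6 -0.88
[0.1536, -0.2601, -0.0006, -0.0007, -0.0003, -0.0035] dist mm 151
[0.1535, -0.2599, 0.1594, -0.0007, -0.0003, -0.0035] dist mm 171
[0.1534, -0.2598, 0.3054, -0.0007, -0.0003, -0.0035] dist mm 215
```

>>> servo_tool --plan '[[[0.154, -0.26, 0, 0, 0, -0.003], [0.154, -0.26, 0, 0, 0, -0.003], [0.154, -0.26, 0, 0, 0, -0.003], [0.154, -0.26, 0, 0, 0, -0.003], [0.154, -0.26, 0.08, 0, 0, -0.003], [0.154, -0.26, 0.16, 0, 0, -0.003], [0.154, -0.26, 0.16, 0, 0, -0.003], [0.154, -0.26, 0.16, 0, 0, -0.003]]]'

```text
t: 74.75
ee_pos: [0.6033, -0.3496, 0.1698]
ee_rot: [-0.001, -0.278, 0.96, 0.001]
ft_force: [0.1, -0.1, 0.6]
gripper_width: 0.604
grasp_force: 0.0
```

```bash
python3 - <<'E'
from h import *
mv((.6025,-.355,.097,122))
b,V=cloud('scene');print(rect(V,(.604,-.356),.02,.1,.14)); save(b,'kn.png',(150,160,290,300),4)
E
```

```text
at [ 0.6033 -0.3496  0.1698] theta 122.32 t 74.75 F [ 0.1 -0.1  0.6] w 51.3 gf 0.0 j6 -1.09
[0.0071, -0.0087, 0.1455, 0.0013, -0.0005, 0.0036] dist mm 73
n=74 c=(606.3,-355.8) 21.5x17.2 long-axis 32.9deg zmed=124.0
```

View pics/kn.png

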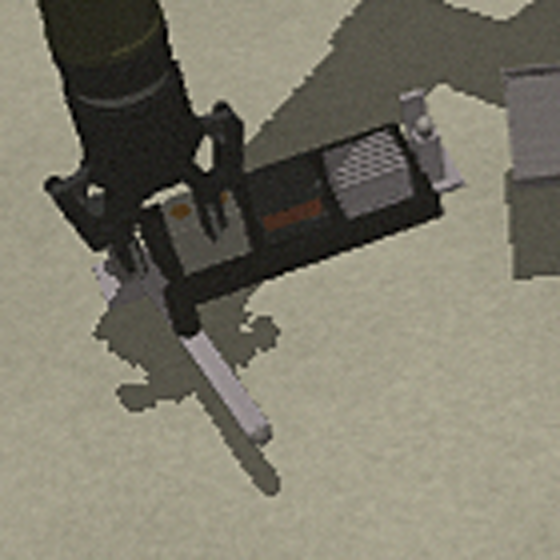

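The view shows all three parts side by side in the tray and the gripper straddling the knob (crop 185,305) from above. Descend and grip.

>>> servo_tool --plan '[[[0.004, -0.006, 0.05, 0, 0, 0], [0.004, -0.006, 0.1, 0, 0, 0], [0.004, -0.006, 0.13, 0, 0, 0], [0.004, -0.006, 0.145, 0, 0, 0], [0.004, -0.006, 0.145, 0, 0, 0], [0.004, -0.006, 0.145, 0, 0, 0]]]'

```text
t: 75.4
ee_pos: [0.6048, -0.3552, 0.0995]
ee_rot: [0.001, -0.278, 0.961, -0.001]
ft_force: [0.1, -0.7, 0.6]
gripper_width: 0.599
grasp_force: 0.0
```

>>> servo_tool --plan '[[[0, 0, 0, 0, 0, 0], [0, 0, 0, 0, 0, 0], [0, 0, 0, 0, 0, 0], [0, 0, 0, 0, 0, 0], [0, 0, 0, 0, 0, 0], [0, 0, 0, 0, 0, 0]]]' --jaw 1 --force 30

```text
t: 76.0
ee_pos: [0.6041, -0.3551, 0.0986]
ee_rot: [0.001, -0.278, 0.961, -0.001]
ft_force: [0.1, 0.1, 5.3]
gripper_width: 0.223
grasp_force: 29.3
```

```bash
python3 - <<'E'
from h import *
s=manip.observe();p=s['ee_pos']
# arc about the hinge, tool frame: start angle 32.5
h=p[:2]-.16*np.array([np.cos(np.radians(32.3)),np.sin(np.radians(32.3))]);print('hinge est',h.round(4))
h=np.array([.4675,-.4400]);r=np.hypot(*(p[:2]-h));f0=np.degrees(np.arctan2(*(p[:2]-h)[::-1]));print(r,f0)
mv(*[(h[0]+r*np.cos(np.radians(f)),h[1]+r*np.sin(np.radians(f)),p[2],122+f-f0) for f in np.arange(f0+5,f0+80,5)])
E
```

```text
hinge est [ 0.4689 -0.4406]
0.1608891924502935 31.861742961724016
at [ 0.6041 -0.3551  0.0986] theta 122.25 t 76.0 F [0.1 0.1 5.3] w 19.0 gf 29.3 j6 -1.09
[0.001, 0.0281, -0.0001, -0.0013, 0.0007, -0.0527] dist mm 14
[0.0045, 0.0559, -0.0001, -0.0013, 0.0006, -0.1083] dist mm 28
[0.0104, 0.0834, -0.0002, -0.0014, 0.0005, -0.1639] dist mm 42
[0.0187, 0.1102, -0.0002, -0.0014, 0.0005, -0.2194] dist mm 56
[0.0292, 0.1362, -0.0003, -0.0014, 0.0004, -0.275] dist mm 70
[0.042, 0.1612, -0.0004, -0.0014, 0.0004, -0.3305] dist mm 83
[0.0569, 0.185, -0.0004, -0.0015, 0.0003, -0.3861] dist mm 97
[0.0739, 0.2073, -0.0005, -0.0015, 0.0002, -0.4416] dist mm 110
[0.0927, 0.2282, -0.0006, -0.0015, 0.0002, -0.4972] dist mm 123
[0.1133, 0.2473, -0.0006, -0.0015, 0.0001, -0.5527] dist mm 136
[0.1354, 0.2645, -0.0007, -0.0015, 0.0, -0.6083] dist mm 149
[0.159, 0.2798, -0.0007, -0.0015, -0.0, -0.6639] dist mm 161
[0.1838, 0.2929, -0.0008, -0.0016, -0.0001, -0.7194] dist mm 173
[0.2097, 0.3038, -0.0009, -0.0016, -0.0002, -0.775] dist mm 185
[0.2364, 0.3124, -0.0009, -0.0016, -0.0002, -0.8305] dist mm 196
```

>>> servo_tool --plan '[[[0.001, 0.028, 0, 0, 0, -0.053], [0.0045, 0.056, 0, 0, 0, -0.108], [0.0105, 0.0835, 0, 0, 0, -0.164], [0.0185, 0.11, 0, 0, 0, -0.219], [0.029, 0.136, 0, 0, 0, -0.275], [0.042, 0.161, 0, 0, 0, -0.33], [0.057, 0.185, 0, 0, 0, -0.386], [0.074, 0.207, 0, 0, 0, -0.442], [0.0925, 0.228, 0, 0, 0, -0.497], [0.113, 0.247, 0, 0, 0, -0.553], [0.1355, 0.2645, 0, 0, 0, -0.608], [0.159, 0.28, 0, 0, 0, -0.664], [0.184, 0.293, 0, 0, 0, -0.719], [0.184, 0.293, 0, 0, 0, -0.719], [0.184, 0.293, 0, 0, 0, -0.719]]]'

```text
t: 77.5
ee_pos: [0.4479, -0.283, 0.0985]
ee_rot: [0.002, 0.748, -0.664, 0.003]
ft_force: [-0.4, -4.8, 3.2]
gripper_width: 0.225
grasp_force: 29.5
```

```bash
python3 - <<'E'
from h import *
s=manip.observe();p=s['ee_pos']
h=np.array([.4680,-.4403]);r=.1605;f0=np.degrees(np.arctan2(*(p[:2]-h)[::-1]));print(np.hypot(*(p[:2]-h)),f0)
mv(*[(h[0]+r*np.cos(np.radians(f)),h[1]+r*np.sin(np.radians(f)),p[2],f+90) for f in (100,104,108,111,114,117)])
E
```

```text
0.15856322046387714 97.28061160579729
at [ 0.4479 -0.283   0.0985] theta -173.18 t 77.5 F [-0.4 -4.8  3.2] w 19.1 gf 29.5 j6 -2.25
[-0.0034, 0.0153, -0.0, -0.0006, -0.0041, -0.0353] dist mm 8
[-0.0014, 0.0376, -0.0001, -0.0005, -0.0041, -0.0798] dist mm 19
[0.0022, 0.0597, -0.0001, -0.0003, -0.0041, -0.1242] dist mm 30
[0.0059, 0.0761, -0.0, -0.0002, -0.0041, -0.1576] dist mm 38
[0.0104, 0.0923, -0.0, -0.0001, -0.0041, -0.1909] dist mm 46
[0.0158, 0.1082, -0.0, 0.0, -0.0042, -0.2242] dist mm 55
```

>>> servo_tool --plan '[[[-0.0005, 0.015, 0, 0, 0, -0.035], [0.0005, 0.0375, 0, 0, 0, -0.08], [0.003, 0.06, 0, 0, 0, -0.124], [0.006, 0.076, 0, 0, 0, -0.158], [0.0105, 0.09, 0, 0, 0, -0.19], [0.0125, 0.096, 0, 0, 0, -0.2], [0.0135, 0.1, 0, 0, 0, -0.2], [0.0135, 0.1, 0, 0, 0, -0.2], [0.0135, 0.1, 0, 0, 0, -0.2]]]'

```text
t: 78.4
ee_pos: [0.4033, -0.295, 0.0987]
ee_rot: [-0.001, 0.843, -0.538, 0.005]
ft_force: [8.8, -1.6, -1.1]
gripper_width: 0.221
grasp_force: 30.0
```

```bash
python3 - <<'E'
from h import *
s=manip.observe();p=s['ee_pos'];h=np.array([.4680,-.4403]);print(np.degrees(np.arctan2(*(p[:2]-h)[::-1])),np.hypot(*(p[:2]-h)));mv((.4,-.29,.1,24))
b,V=cloud('scene');print(rect(V,(.385,-.25),.07,.078,.096));a,W=cloud('top')
E
```

```text
114.00786146230354 0.15906522458912004
at [ 0.4033 -0.295   0.0987] theta -155.03 t 78.4 F [ 8.8 -1.6 -1.1] w 18.8 gf 30.0 j6 -2.64
[-0.0118, 0.0017, -0.0028, -0.0042, -0.0046, 0.0108] dist mm 6
n=191 c=(384.7,-251.4) 137.2x31.6 long-axis -62.7deg zmed=88.1
```

>>> servo_tool --plan '[[[0, 0, 0, 0, 0, 0], [0, 0, 0, 0, 0, 0], [0, 0, 0, 0, 0, 0], [0, 0, 0, 0, 0, 0], [0, 0, -0.06, 0, 0, 0], [0, 0, -0.14, 0, 0, 0], [0, 0, -0.24, 0, 0, 0], [0, 0, -0.34, 0, 0, 0], [0.3, 0.4, -0.34, 0, 0, 0], [0.3, 0.4, -0.34, 0, 0, 0], [0.3, 0.4, -0.34, 0, 0, 0], [0.3, 0.4, -0.34, 0, 0, 0], [0.3, 0.4, -0.34, 0, 0, 0], [0.3, 0.4, -0.34, 0, 0, 0], [0.3, 0.4, -0.34, 0, 0, 0]]]' --jaw 0.4

```text
t: 80.0
ee_pos: [0.2795, -0.5134, 0.2665]
ee_rot: [-0.001, 0.843, -0.539, -0.001]
ft_force: [-0.4, 0.6, 0.5]
gripper_width: 0.6
grasp_force: 0.0
```

```bash
python3 - <<'E'
from h import *
b,V=cloud('scene');a,W=cloud('top');mv((.4,-.29,.1,24))
for U in(V,W):
    P=U.reshape(-1,3);Q=P[(P[:,0]>.33)&(P[:,0]<.5)&(P[:,1]<-.19)&(P[:,1]>-.42)&(P[:,2]>.083)&(P[:,2]<.094)]
    if len(Q)>9:
        l=cv2.fitLine((Q[:,:2]*1000).astype(np.float32),cv2.DIST_HUBER,0,.01,.01).ravel();print(len(Q),np.degrees(np.arctan2(l[1],l[0])))
    print('knob',rect(U,(.403,-.295),.03,.11,.14))
absfit('t',W);absfit('s',V)
C=np.hstack([cv2.resize(a[100:270,290:500],None,fx=1.85,fy=1.85,interpolation=2),cv2.resize(b[140:310,160:370],None,fx=1.85,fy=1.85,interpolation=2)]);save(C,'fin.png')
E
```

```text
at [ 0.2807 -0.512   0.267 ] theta -155.01 t 80.1 F [ 0.5 -0.2  0.3] w 51.0 gf 0.0 j6 -3.08
[-0.3012, -0.4037, 0.3346, -0.0002, 0.0009, 0.011] dist mm 302
345 -66.50559
knob n=50 c=(406.2,-295.7) 19.2x18.1 long-axis 78.8deg zmed=128.4
338 -65.98539
knob n=36 c=(405.6,-293.5) 18.5x15.6 long-axis -18.2deg zmed=131.6
t front strip 130.6 508 mid 130.56 back strip 130.66 510
    bench 0.43
    block X [18.7 61.1] 108
    fin X [25.1 54.7] top z 172.6
s front strip 131.72 295 mid 131.47 back strip 131.6 336
    bench None
    block X [19.7 63.1] 97
    fin X [29.4 58.7] top z 172.5
```

View pics/fin.png

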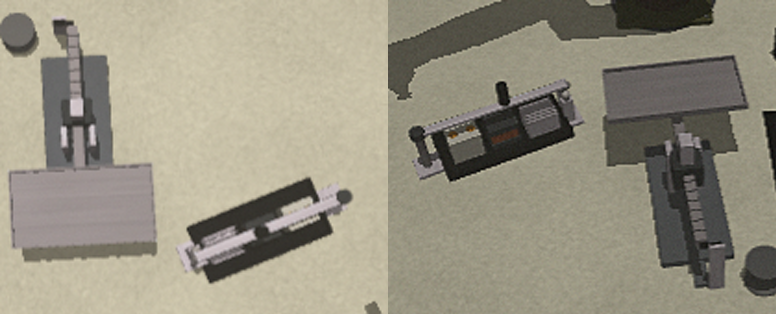

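The picture shows the keeper bar lying along the tray's middle line over the three parts. Its measured direction, -66.0 to -66.5°, matches the tray's -66.3°. The pan is empty and level, and the counterpoise is home.

```bash
python3 -c "
from h import *
print(manip.finish_job())"
```

```text
the job is handed in; nothing more can be done
None
```

The job is handed in: I weighed the capacitor, choke and heat sink, and the beam stood hands-off for about 4 s at a measured tilt of +0.003 to +0.004 rad, not exactly zero. The three parts are now in the kit tray, the counterpoise is home with the empty beam level, and the keeper bar is shut over them.

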